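# Load a coated coupon under the spring clip of a surface reader

### The job

Load the coated metal coupon that lies loose on the stage of the bench reader: press the clip's wide thumb bar down with one fingertip to raise its foot while the coupon is still short of it, and with the clip held open push the coupon with the other fingertip beneath the foot until it is fully home at the end stop. Then let the clip close onto it; the coupon must end clamped, flat and square against both the side rail and the end stop, so nudge it over to the rail as well. Only push the coupon, never lift or carry it, and leave the spare coupon, vials, cork, beaker and tweezers round the reader where they are.

Things in the scene. Friction and masses are not known exactly. Their poses are not given: they have to be found in the camera images.
- reader: Fixed low bench instrument, 150 x 114 mm, white housing, dark flat stage. Origin: centre of its underside, on the bench; its x is the direction in which the coupon is pushed home, y left of that, z up. In this frame (mm; used below too) the stage's top is at z = 44, x -55 to 61, y -28 to 47; the housing round it is 12 lower. A round black measuring port lies under the clip's foot
- rail_end (a point): near end of the guiding (left) face of the side rail, on the stage: x = -43, y = -1, z = 44 in the reader's frame. The rail is a strip 3 mm thick, 5.5 mm high, that runs along the reader's x from here to the end stop. The end stop is a strip across, 5.5 mm high, its near face at x = 49, y -5 to 29
- clip_pin (a point): middle of the hinge pin of the clip: x = 37, y = -15, z = 51 in the reader's frame; it lies along x, right of the rail, between two ears at x 21 to 53 whose tops are at z = 57. The thumb bar is right of the pin, the foot left of it, beyond the rail
- clip (a joint): turn of the sprung clip, rad: 0 free (foot 4 mm above the stage, so the 8 mm coupon cannot enter); grows as the thumb bar is pressed. Above 0.25 the foot clears the coupon by 1.5 mm or more; 0.42 is the hard stop (foot 15 mm above the stage). About 0.16 when the foot rests on the coupon. It springs back when let go; the bar takes about 3 N to start, 8 N fully down
- clip_bar (a point): middle of the top of the clip's thumb bar, a smooth round steel bar 56 mm long along the reader's x, 8 mm thick; a fingertip may slide along it while pressing. Free it is at x = 37, y = -45, z = 58.5 in the reader's frame; at 0.25 rad z = 51; at the hard stop the bar is at y = -44, its top at z = 46. Pressed, it is low enough for a second fingertip to stand at the coupon's level
- clip_foot (a point): middle of the lower edge of the clip's foot, a blade 12 mm wide along the reader's x, 3.4 mm thick; at x = 37, y = 12 in the reader's frame. The clip's arm to it bridges the rail
- coupon_center (a point): centre of the metal coupon on the stage: 40 (its x) x 26 (its y) x 8 (z) mm, about 60 g, coated grey but for its ends, with a dark hanging hole in the end towards -x. It starts loose and a little askew, 2 to 15 mm left of the rail, its far edge 5 to 25 mm short of the foot
- seat (a point): where the coupon's centre is when fully home, against rail and end stop (x = 29, y = 12, z = 48 in the reader's frame); fixed to the reader, with its axes
- coupon_spare: a second, like coupon that lies on the bench right of the reader: leave alone; origin under its centre
- vial_1: sample vial with black cap, 22 x 44 mm, left of the reader: leave alone; origin under its centre
- vial_2: sample vial with black cap, 22 x 44 mm, left of the reader: leave alone; origin under its centre
- cork: cork stopper, 25 x 24 mm, left of the reader: leave alone; origin under its centre
- beaker_50: small beaker, 51 x 57 x 56 mm, far left: leave alone; origin under its centre
- tweezers: steel tweezers lying on the bench right of the reader, 130 mm long: leave alone; origin under the middle
Mind the look-alikes: they are no part of the job. What is shaped like the part that bears coupon_center but green or purple is not meant.

How it is judged:
By the outcome, as a careful person would: the job done as asked, in the order asked, and still so for the second after the job is handed in, with the robot touching nothing.
It also fails if it takes over 40 s, if anything falls off the work surface, if the arm or the gripper's body presses on something with over 40 N, if the wrist force passes 120 N, or if a joint passes its speed limit or range.

### The arm

A 6-joint arm with a two-finger parallel gripper is mounted at the origin on a cart in front of the work surface, level with it; the furniture and walls round the work are solid. World frame = base frame: x ahead of the robot, y to its left, z up, the work surface at z = 0. Lengths are in m, angles in rad, forces in N, time in s.
With the tool pointing down it reaches from about 0.25 to 0.725 m from the base axis. Payload 4 kg.
Tool frame: the origin (TCP) lies at the very end of the fingers, on their centre line; the grasp point (between the pads) lies 19 mm behind it; x points along the fingers, z is the direction in which the jaws open and shut, and the axes are right-handed (so a half turn about x gives the same grasp; the last joint's range is limited). The gripper opens to 85 mm and grips with 20 to 120 N. Pads are 22 mm wide; open, the fingers measure 114 mm over their backs; the gripper's body (76 mm by 85 mm) begins 54 mm behind the grasp point. The pads swing forward as they close: fully open they stand 13 mm farther back than shut.
Start: joints at [-1.288, 0.241, 0.005, 1.335, 0, 1.571], TCP at [0.14, -0.48, 0.231] pointing down, gripper open.
Joint ranges: [-2.72, 2.72], [-1.05, 1.87], [-1.09, 1.28], [-1.99, 2.15], [-1.42, 1.44], [-3.14, 3.14]. Speed limits (rad/s): [2.79, 2.79, 3.14, 3.14, 3.14, 3.14].

### API

Orientations are given as a unit quaternion [x, y, z, w].
In Python, from workcell import bot gives the robot as it stands.
- The arm moves only by the tool step_arm, never from a script. Its argument "series" is a list of rows, each an object of numbers: "x", "y", "z": the shift along the world's x, y, z in cm; "twist": the turn about the world's z in degrees; "jaw": the finger opening in cm, from 0 to 8.54. In form: [{"x": .., "y": .., "z": .., "twist": .., "jaw": ..}, ...]. A call has 1 to 10 rows; each row is the pose to reach, as a shift and turn from the pose measured when the call began; what a row does not reach only later rows make up. A row lasts 1/12 s, in which the tool goes at most 41.7 mm and 7.16 degrees, less where a joint would pass 70% of its speed; a pose out of reach is approached as far as the arm can. A call with a gripper value outside its range is refused whole. The fingers move at their own pace and stop on an object; the grip force is fixed at half the most. Time passes only in rows, so rows that repeat a pose let the fingers close. It gives the time, the measured TCP pose, the force and the opening at its end, in the units of the state.
- bot.get_obs(): the state, without advancing time (a new reading comes with each control period).
- bot.camera(name): name is "scene" or "top"; returns (picture, depth): 480x640x3 uint8, red, green, blue; 480x640 float32, m along the optical axis (not along the pixel's ray), 0 where there is no reading.
- bot.camera_info(name): a dict with "camera_matrix" (3x3 intrinsics, pixels), "R" (3x3) and "t" (3): a world point X has camera coordinates R X + t. Camera axes: x right, y down, z forward; pixel columns grow to the right and rows downward; lengths in m; the calibration is good to about 2 mm. A picture is of the moment at which its call begins. camera_info takes no time and is no camera call.
- bot.job_done(): hands the job in, once; it reports no verdict.
The state is a dict: "clock": time; "joint_pos": joint angles; "joint_vel": joint speeds; "tau": joint torques, N m; "eef_pos": TCP position; "tool_rot": TCP orientation; "ft_force": force on the tool from outside, world axes, zero at the start; "ft_torque": the same for the moment, N m; "grip_width": finger opening in m.
Only numpy, scipy, OpenCV 4.12 (cv2) and the standard library are available. Lean on these libraries where they do the work, as an engineer would, in place of code of your own. Each camera call takes 0.05 s, during which the arm holds its last target.

## Working session

There is one attempt and no reset: what is moved stays moved. The work goes in short steps, Python scripts to look and compute and a tool call to move; the robot and the scene stay as the last step left them, time stands still between calls to the robot, and variables do not carry over. Pictures are saved under pics/ and viewed, and the job is handed in when it is done.

Besides the shell and the picture viewer there is one more tool, called after "Emit:" by a JSON object that holds its "fn" and its "kwargs", one argument or row to a line. step_arm: Moves the arm, as the interface text tells. Its arguments: {"type":"object","properties":{"series":{"type":"array","items":{"type":"object","properties":{"x":{"type":"number"},"y":{"type":"number"},"z":{"type":"number"},"twist":{"type":"number"},"jaw":{"type":"number"}}}}},"required":["series"]}

```bash
ls; mkdir -p pics; python3 - <<'E'
from workcell import bot
import cv2,numpy as np
o=bot.get_obs()
for k,v in o.items(): print(k,np.round(v,4))
for n in("scene","top"):
    im,d=bot.camera(n); cv2.imwrite(f"pics/{n}0.png",im[:,:,::-1]); np.save(f"pics/{n}0_d.npy",d); np.save(f"pics/{n}0_im.npy",im)
    c=bot.camera_info(n); print(n,{k:np.round(v,4).tolist() for k,v in c.items()})
E
```

```text
pics
clock 0.0
joint_pos [-1.288   0.2414  0.0037  1.3352 -0.      1.5708]
joint_vel [ 0.0002  0.0015 -0.0016  0.0007 -0.0013  0.0003]
tau [-7.00000e-04 -3.72311e+01  2.52413e+01  1.69000e-02  0.00000e+00
  0.00000e+00]
eef_pos [ 0.1393 -0.4795  0.2304]
tool_rot [ 0.425   0.5661 -0.4241  0.5649]
ft_force [ 0.2815 -0.1094 -0.5197]
ft_torque [-0.005   0.0061  0.0247]
grip_width 0.0857
scene {'camera_matrix': [[453.7599, 0.0, 328.5305], [0.0, 453.7599, 237.8602], [0.0, 0.0, 1.0]], 'R': [[-0.7363, -0.6765, -0.0147], [-0.4369, 0.4919, -0.7531], [0.5167, -0.5481, -0.6577]], 't': [0.5149, 0.161, 0.7563]}
top {'camera_matrix': [[455.3894, 0.0, 317.7856], [0.0, 455.3894, 242.6686], [0.0, 0.0, 1.0]], 'R': [[-0.016, -0.9999, -0.001], [-0.9951, 0.016, -0.0974], [0.0974, -0.0005, -0.9952]], 't': [0.2249, 0.4862, 1.0628]}
```

View pics/scene0.png

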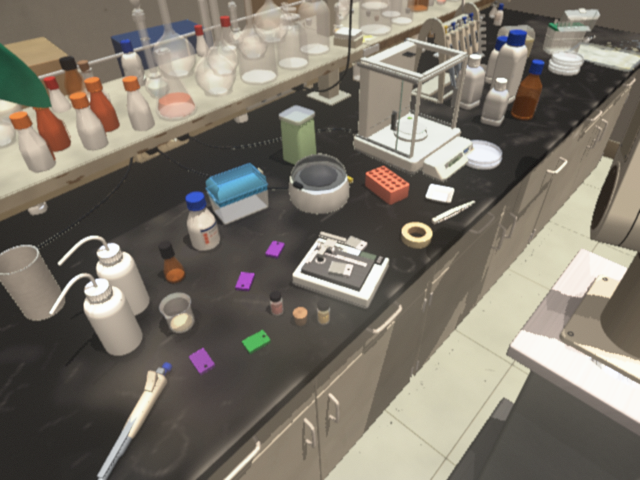

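View pics/top0.png

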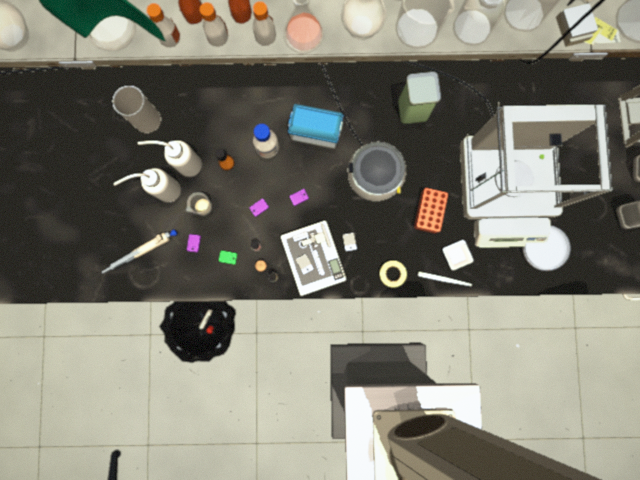

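```bash
python3 - <<'E'
import cv2,numpy as np
im=np.load("pics/top0_im.npy"); c=im[212:304,270:362]
cv2.imwrite("pics/c_top0.png",cv2.resize(c,None,fx=6.5,fy=6.5,interpolation=cv2.INTER_CUBIC)[:,:,::-1])
im=np.load("pics/scene0_im.npy"); c=im[225:310,285:395]
cv2.imwrite("pics/c_scene0.png",cv2.resize(c,None,fx=7,fy=7,interpolation=cv2.INTER_CUBIC)[:,:,::-1])
E
```

```text
(no output)
```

View pics/c_top0.png

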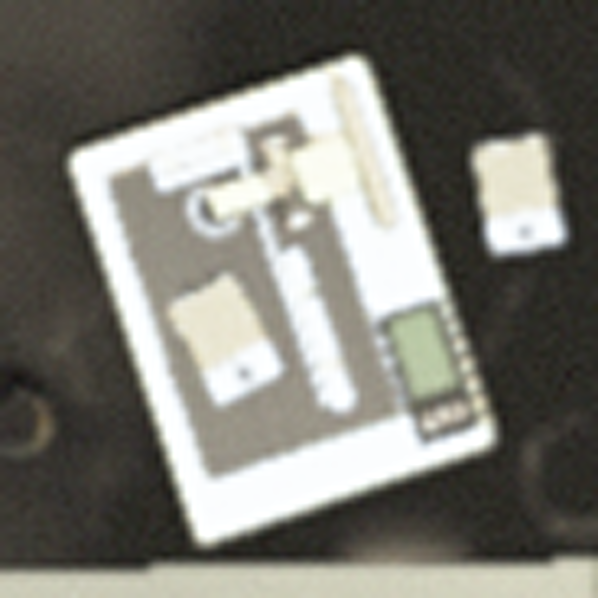

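View pics/c_scene0.png

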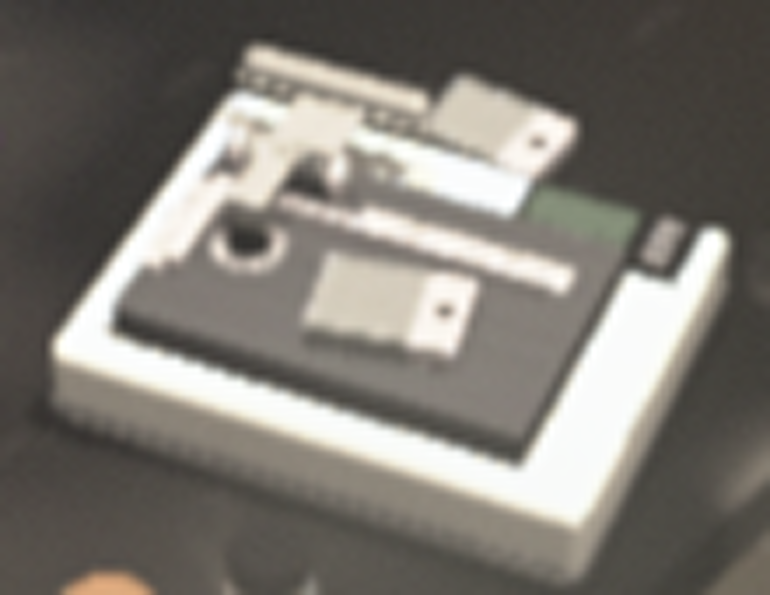

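```bash
cat > h.py <<'E'
import numpy as np,cv2
from workcell import bot
def ray(name,px,z):
    c=bot.camera_info(name);K,R,t=[np.array(c[k]) for k in("camera_matrix","R","t")]
    px=np.atleast_2d(np.asarray(px,float)); C=-R.T@t
    D=(np.linalg.inv(K)@np.c_[px,np.ones(len(px))].T).T@R
    s=(z-C[2])/D[:,2]; return C+s[:,None]*D
def proj(name,X):
    c=bot.camera_info(name);K,R,t=[np.array(c[k]) for k in("camera_matrix","R","t")]
    q=(K@(R@np.atleast_2d(X).T+t[:,None])).T; return q[:,:2]/q[:,2:]
E
python3 - <<'E'
from h import *
im=np.load("pics/top0_im.npy"); g=cv2.cvtColor(im,cv2.COLOR_RGB2GRAY); 
m=np.zeros_like(g); m[212:304,270:347]=(g[212:304,270:347]>190)
# housing+items filled outline
n,l,s,c=cv2.connectedComponentsWithStats(m); 
i=1+np.argmax(s[1:,4]); print(s[i])
cs,_=cv2.findContours((l==i).astype(np.uint8),cv2.RETR_CCOMP,cv2.CHAIN_APPROX_NONE)
for k in sorted(cs,key=cv2.contourArea)[::-1][:4]:
    r=cv2.minAreaRect(k); b=cv2.boxPoints(r); print("area",cv2.contourArea(k),np.round(b,1).tolist())
    for z in(.032,.044):
        w=ray("top",b,z)[:,:2]; print(z,np.round(w*1000,1).tolist(), "sides",np.round(np.linalg.norm(np.diff(np.r_[w,w[:1]],axis=0),axis=1)*1000,1), "ctr",w.mean(0).round(4))
        e=w-np.roll(w,1,0); print(" ang",np.round(np.degrees(np.arctan2(e[:,1],e[:,0])),1))
C=bot.camera_info("top"); print("cam",-np.array(C["R"]).T@C["t"])
C=bot.camera_info("scene"); print("cam",-np.array(C["R"]).T@C["t"])
o=bot.get_obs(); from scipy.spatial.transform import Rotation as Ro
print(Ro.from_quat(o["tool_rot"]).as_matrix().round(3))
d=np.load("pics/top0_d.npy"); print(d[250:264:3,295:320:4])
E
```

```text
[ 281  221   65   74 1650]
area 1486.5 [[279.79998779296875, 235.5], [325.3999938964844, 219.89999389648438], [345.8999938964844, 279.70001220703125], [300.29998779296875, 295.3999938964844]]
0.032 [[507.5, 306.9], [543.2, 198.1], [400.4, 152.4], [365.6, 260.0]] sides [114.5 149.9 113.1 149.5] ctr [0.4542 0.2293]
 ang [  18.3  -71.8 -162.2  107.9]
0.044 [[506.1, 305.9], [541.4, 198.3], [400.2, 153.1], [365.8, 259.5]] sides [113.3 148.3 111.8 147.8] ctr [0.4534 0.2292]
 ang [  18.3  -71.8 -162.2  107.9]
area 59.0 [[304.5, 233.3000030517578], [314.20001220703125, 226.8000030517578], [318.5, 233.3000030517578], [308.79998779296875, 239.8000030517578]]
0.032 [[511.8, 248.2], [526.9, 224.9], [511.3, 215.0], [496.2, 238.2]] sides [27.7 18.5 27.7 18.5] ctr [0.5115 0.2316]
 ang [  32.7  -57.  -147.4  122.9]
0.044 [[510.4, 247.8], [525.3, 224.9], [509.8, 215.0], [495.0, 237.9]] sides [27.4 18.3 27.4 18.3] ctr [0.5101 0.2314]
 ang [  32.7  -57.  -147.4  122.9]
area 13.5 [[298.6000061035156, 242.1999969482422], [301.3999938964844, 240.8000030517578], [304.20001220703125, 246.39999389648438], [3
[... 162 characters left out ...]
[  25.7  -64.2 -154.3  115.8]
0.044 [[489.6, 262.0], [492.8, 255.4], [479.5, 249.0], [476.4, 255.6]] sides [ 7.3 14.7  7.3 14.7] ctr [0.4846 0.2555]
 ang [  25.7  -64.2 -154.3  115.8]
cam [0.38397677 0.21765142 1.10535461]
cam [0.0586823  0.68364305 0.62627744]
[[-0.001  0.96   0.279]
 [ 0.002  0.279 -0.96 ]
 [-1.     0.    -0.002]]
[[1.0656569 1.065723  1.0622271 1.0647339 1.0574601 1.0633144 1.0637167]
 [1.0630167 1.0616752 1.064708  1.0649183 1.0619931 1.0604124 1.0621783]
 [1.0638127 1.0626719 1.0545566 1.0629194 1.0681125 1.0620575 1.0640498]
 [1.0659335 1.0516973 1.0531172 1.0531304 1.0624015 1.0584378 1.0636166]
 [1.0606921 1.0519025 1.0544523 1.0530022 1.0626497 1.053819  1.0589603]]
```

```bash
cat >> h.py <<'E'
def r2w(P,c=(0.4542,0.2293),yaw=18.1):
    a=np.radians(yaw);P=np.atleast_2d(np.asarray(P,float))/1000
    return np.c_[c[0]+P[:,0]*np.cos(a)-P[:,1]*np.sin(a),c[1]+P[:,0]*np.sin(a)+P[:,1]*np.cos(a),P[:,2]]
def w2r(P,c=(0.4542,0.2293),yaw=18.1):
    a=np.radians(yaw);P=np.atleast_2d(np.asarray(P,float));d=P[:,:2]-np.array(c)
    return np.c_[d[:,0]*np.cos(a)+d[:,1]*np.sin(a),-d[:,0]*np.sin(a)+d[:,1]*np.cos(a),P[:,2]]*1000
E
cat > ov.py <<'E'
from h import *
import sys
def overlay(tag,extra=[],ims=None):
    L=[[(-75,-57,32),(75,-57,32),(75,57,32),(-75,57,32),(-75,-57,32)],[(-55,-28,44),(61,-28,44),(61,47,44),(-55,47,44),(-55,-28,44)],
     [(-43,-1,49.5),(49,-1,49.5)],[(49,-5,49.5),(49,29,49.5)],[(9,-45,58.5),(65,-45,58.5)]]+extra
    for n,(v0,v1,u0,u1),f in(("top",(212,304,270,362),6.5),("scene",(225,310,285,395),7)):
        im=np.load(f"pics/{n}{tag}_im.npy"); c=cv2.resize(im[v0:v1,u0:u1],None,fx=f,fy=f,interpolation=cv2.INTER_CUBIC)[:,:,::-1].copy()
        for l in L:
            q=((proj(n,r2w(l))-[u0-.5,v0-.5])*f).astype(np.int32)
            cv2.polylines(c,[q.reshape(-1,1,2)],False,(0,0,255),1)
        cv2.imwrite(f"pics/ov_{n}{tag}.png",c)
E
python3 -c "
from ov import *
overlay('0')"
```

```text
(no output)
```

View pics/ov_top0.png

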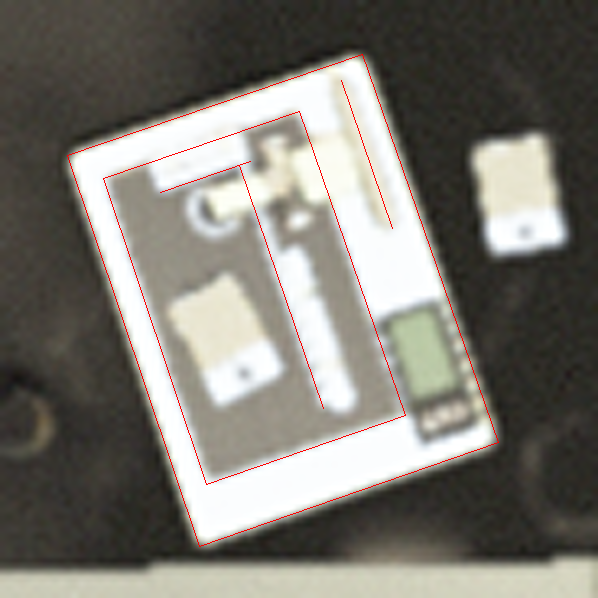

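View pics/ov_scene0.png

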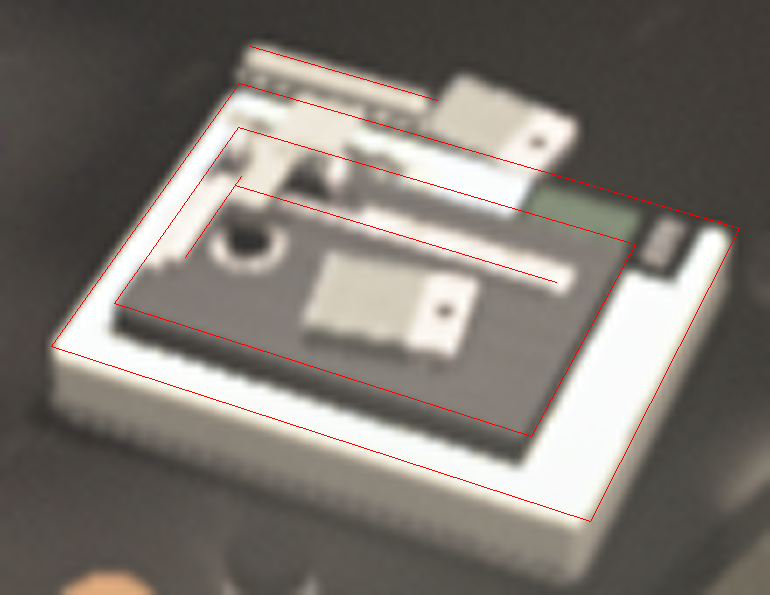

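```bash
cat >> h.py <<'E'
def coupon(tag,names=("top","scene"),z=.052,poly=[(-52,5,52),(28,5,52),(28,44,52),(-52,44,52)],thr=(150,150)):
    for n,th in zip(names,thr):
        im=np.load(f"pics/{n}{tag}_im.npy");f=8
        big=cv2.resize(im,None,fx=f,fy=f,interpolation=cv2.INTER_CUBIC);g=cv2.cvtColor(big,cv2.COLOR_RGB2GRAY)
        mk=np.zeros_like(g);q=((proj(n,r2w(poly))+.5)*f).astype(np.int32);cv2.fillPoly(mk,[q],255)
        m=((g>th)&(mk>0)).astype(np.uint8)
        k,l,s,c=cv2.connectedComponentsWithStats(m);i=1+np.argmax(s[1:,4])
        cs,_=cv2.findContours((l==i).astype(np.uint8),cv2.RETR_EXTERNAL,cv2.CHAIN_APPROX_NONE)
        P=max(cs,key=cv2.contourArea)[:,0].astype(float)/f-.5+.5/f
        W=w2r(ray(n,P,z))[:,:2]
        r=cv2.minAreaRect(W.astype(np.float32));b=cv2.boxPoints(r)
        print(n,"ctr",np.round(r[0],1),"size",np.round(r[1],1),"ang",round(r[2],1));print(np.round(b,1).tolist())
E
python3 - <<'E'
from h import *
for t in((150,150),(165,165),(175,175)): coupon("0",thr=t)
im=np.load("pics/top0_im.npy");print(cv2.cvtColor(im,cv2.COLOR_RGB2GRAY)[252:278:2,292:318:2])
im=np.load("pics/scene0_im.npy");print(cv2.cvtColor(im,cv2.COLOR_RGB2GRAY)[258:280:2,325:360:2])
E
```

```text
top ctr [-3.1 26.5] size [59.7 36.7] ang 7.1
[[-35.0, 41.0], [-30.399999618530273, 4.599999904632568], [28.799999237060547, 12.0], [24.299999237060547, 48.400001525878906]]
scene ctr [-7.6 25.2] size [42.4 31. ] ang 8.5
[[-30.899999618530273, 37.400001525878906], [-26.299999237060547, 6.800000190734863], [15.600000381469727, 13.0], [11.100000381469727, 43.70000076293945]]
top ctr [-8.7 23.9] size [43.5 30.1] ang 8.9
[[-32.5, 35.29999923706055], [-27.799999237060547, 5.599999904632568], [15.199999809265137, 12.399999618530273], [10.5, 42.099998474121094]]
scene ctr [-7.8 25.2] size [41.3 29.7] ang 8.8
[[-30.5, 36.70000076293945], [-25.899999618530273, 7.400000095367432], [14.899999618530273, 13.699999809265137], [10.399999618530273, 43.0]]
top ctr [-8.7 23.8] size [42.5 29.1] ang 8.6
[[-31.899999618530273, 35.099998474121094], [-27.5, 6.300000190734863], [14.5, 12.600000381469727], [10.100000381469727, 41.400001525878906]]
scene ctr [-7.9 25.2] size [40.7 28.9] ang 8.7
[[-30.200000762939453, 36.400001525878906], [-25.799999237060547, 7.800000190734863], [14.399999618530273, 14.0], [10
[... 866 characters left out ...]
246 244 239 227 178 147]
 [138 123 121 177 201 186 178 165 149 136 128 123 136 178 213 245 239 239]
 [124 125 129 203 206 205 204 204 203 201 200 225 212 176 132 137 172 211]
 [125 125 149 209 203 205 206 204 204 204 223 248 246 246 160 127 124 120]
 [127 127 191 206 204 206 203 202 204 206 238 221 214 243 126 129 129 128]
 [126 135 201 200 207 207 206 204 203 211 244 225 223 204 123 127 128 129]
 [128 126 115 127 158 162 181 206 199 223 247 246 247 161 128 130 129 128]
 [130 127 107 105 106 101 106 113 115 178 209 223 237 126 128 129 130 130]
 [111 126 127 129 129 123 119 113 108 115 127 123 139 126 130 129 128 128]
 [ 75  81  96 110 124 129 132 130 129 131 129 121 127 129 130 130 129 129]]
```

Emit:
{"fn": "step_arm", "kwargs": {
  "series": [
    {"x": 2,"y": 4,"z": 0,"twist": 0,"jaw": 7.5},
    {"x": 4,"y": 8},
    {"x": 6,"y": 12},
    {"x": 7.5,"y": 16},
    {"x": 9,"y": 20},
    {"x": 10.5,"y": 24},
    {"x": 12,"y": 28},
    {"x": 14,"y": 32},
    {"x": 16,"y": 36},
    {"x": 18,"y": 40}
  ]
}}

```text
$.series[1]: bad value
```

```bash
python3 - <<'E'
from h import *
o=bot.get_obs();print({k:np.round(v,3).tolist() for k,v in o.items()})
from scipy.spatial.transform import Rotation as Ro
z=Ro.from_quat(o["tool_rot"]).as_matrix()[:,2];print(np.degrees(np.arctan2(z[1],z[0])))
E
```

```text
{'clock': 0.1, 'joint_pos': [-1.288, 0.241, 0.004, 1.335, 0.0, 1.571], 'joint_vel': [-0.001, -0.001, 0.003, 0.001, -0.001, -0.0], 'tau': [-0.001, -37.314, 25.301, 0.011, -0.0, 0.0], 'eef_pos': [0.139, -0.48, 0.23], 'tool_rot': [0.425, 0.566, -0.424, 0.565], 'ft_force': [0.513, -0.664, 0.806], 'ft_torque': [0.041, 0.0, 0.01], 'grip_width': 0.085}
-73.79724855664415
```

All keys are needed in each row.

Emit:
{"fn": "step_arm", "kwargs": {
  "series": [
    {"x": 2,"y": 4,"z": 0,"twist": 0,"jaw": 7.5},
    {"x": 4,"y": 8,"z": 0,"twist": 0,"jaw": 7.5},
    {"x": 6,"y": 12,"z": 0,"twist": 0,"jaw": 7.5},
    {"x": 7.5,"y": 16,"z": 0,"twist": 0,"jaw": 7.5},
    {"x": 9,"y": 20,"z": 0,"twist": 0,"jaw": 7.5},
    {"x": 10.5,"y": 24,"z": 0,"twist": 0,"jaw": 7.5},
    {"x": 12,"y": 28,"z": 0,"twist": 0,"jaw": 7.5},
    {"x": 14,"y": 32,"z": 0,"twist": 0,"jaw": 7.5},
    {"x": 16,"y": 36,"z": 0,"twist": 0,"jaw": 7.5},
    {"x": 18,"y": 40,"z": 0,"twist": 0,"jaw": 7.5}
  ]
}}

```text
clock: 0.93
eef_pos: [0.3091, -0.0981, 0.2305]
tool_rot: [0.425, 0.566, -0.424, 0.565]
ft_force: [1.0, -0.8, 0.2]
grip_width: 0.075
```

```bash
cat > st.py <<'E'
from h import *
from scipy.spatial.transform import Rotation as Ro
o=bot.get_obs()
z=Ro.from_quat(o["tool_rot"]).as_matrix()[:,2]
print("t",round(o["clock"],2),"q",np.round(o["joint_pos"],3),"p",np.round(o["eef_pos"],4),"jawang",np.degrees(np.arctan2(z[1],z[0])).round(2),"F",np.round(o["ft_force"],2),"T",np.round(o["ft_torque"],3),"w",np.round(o["grip_width"],4))
print("reader xy",w2r([o["eef_pos"]]).round(1))
E
python3 st.py
```

```text
t 0.93 q [-3.090e-01 -1.120e-01 -3.790e-01  1.304e+00  2.000e-03  2.551e+00] p [ 0.3091 -0.0981  0.2305] jawang -73.84 F [ 1.05 -0.83  0.15] T [-0.046 -0.03  -0.005] w 0.075
reader xy [[-239.6 -266.1  230.5]]
```

Emit:
{"fn": "step_arm", "kwargs": {
  "series": [
    {"x": 0.5,"y": 1,"z": 0,"twist": 7,"jaw": 7.5},
    {"x": 1,"y": 3,"z": 0,"twist": 14,"jaw": 7.5},
    {"x": 1.5,"y": 5,"z": 0,"twist": 21,"jaw": 7.5},
    {"x": 2,"y": 7,"z": 0,"twist": 28,"jaw": 7.5},
    {"x": 3,"y": 9,"z": 0,"twist": 35,"jaw": 7.5},
    {"x": 4,"y": 11,"z": 0,"twist": 42,"jaw": 7.5},
    {"x": 5,"y": 13,"z": 0,"twist": 49,"jaw": 7.5},
    {"x": 6,"y": 15,"z": 0,"twist": 56,"jaw": 7.5},
    {"x": 7,"y": 17,"z": 0,"twist": 63,"jaw": 7.5},
    {"x": 8,"y": 19,"z": 0,"twist": 70,"jaw": 7.5}
  ]
}}

```text
clock: 1.77
eef_pos: [0.3891, 0.0929, 0.2302]
tool_rot: [0.021, 0.708, -0.021, 0.706]
ft_force: [-0.7, 0.2, 0.4]
grip_width: 0.075
```

Emit:
{"fn": "step_arm", "kwargs": {
  "series": [
    {"x": 1,"y": 2,"z": 0,"twist": 7,"jaw": 7.5},
    {"x": 1.5,"y": 4,"z": -1,"twist": 14,"jaw": 7.5},
    {"x": 2,"y": 6,"z": -2,"twist": 21,"jaw": 7.5},
    {"x": 2.5,"y": 8,"z": -3,"twist": 28,"jaw": 7.5},
    {"x": 3,"y": 10,"z": -4,"twist": 35,"jaw": 7.5},
    {"x": 3.5,"y": 11,"z": -5,"twist": 42,"jaw": 7.5},
    {"x": 4,"y": 12,"z": -6,"twist": 49,"jaw": 7.5},
    {"x": 4.5,"y": 13,"z": -7,"twist": 56,"jaw": 7.5},
    {"x": 5,"y": 14,"z": -8,"twist": 63,"jaw": 7.5},
    {"x": 5.5,"y": 14.4,"z": -9,"twist": 70,"jaw": 7.5}
  ]
}}

```text
clock: 2.6
eef_pos: [0.444, 0.238, 0.1392]
tool_rot: [-0.39, 0.591, 0.39, 0.589]
ft_force: [-0.2, -0.0, 0.4]
grip_width: 0.0748
```

```bash
python3 st.py
```

```text
t 2.6 q [ 4.930e-01  3.100e-01 -1.500e-01  1.114e+00 -1.000e-03  8.950e-01] p [0.444  0.238  0.1392] jawang 66.95 F [-0.21 -0.02  0.37] T [0.003 0.003 0.003] w 0.0748
reader xy [[ -7.   11.4 139.2]]
```

Emit:
{"fn": "step_arm", "kwargs": {
  "series": [
    {"x": 0,"y": 0,"z": -1,"twist": 7,"jaw": 7.5},
    {"x": 0,"y": 0,"z": -2,"twist": 14,"jaw": 7.5},
    {"x": 0,"y": 0,"z": -3,"twist": 21,"jaw": 7.5},
    {"x": 0,"y": 0,"z": -4,"twist": 28,"jaw": 7.5},
    {"x": 0,"y": 0,"z": -5,"twist": 35,"jaw": 7.5},
    {"x": 0,"y": 0,"z": -6,"twist": 41.2,"jaw": 7.5},
    {"x": 0,"y": 0,"z": -7,"twist": 41.2,"jaw": 7.5},
    {"x": 0,"y": 0,"z": -8,"twist": 41.2,"jaw": 7.5},
    {"x": 0,"y": 0,"z": -8,"twist": 41.2,"jaw": 7.5}
  ]
}}

```text
clock: 3.35
eef_pos: [0.4424, 0.2371, 0.0568]
tool_rot: [-0.572, 0.418, 0.572, 0.413]
ft_force: [-0.3, -0.2, 0.4]
grip_width: 0.0746
```

```bash
cat > snap.py <<'E'
from h import *
import sys
tag=sys.argv[1]
for n,(v0,v1,u0,u1),f in(("scene",(180,310,275,405),6),("top",(205,304,260,362),5.8)):
    if len(sys.argv)>2 and n not in sys.argv[2]: continue
    im,d=bot.camera(n); np.save(f"pics/{n}{tag}_im.npy",im);np.save(f"pics/{n}{tag}_d.npy",d)
    c=cv2.resize(im[v0:v1,u0:u1],None,fx=f,fy=f,interpolation=cv2.INTER_CUBIC)
    cv2.imwrite(f"pics/c_{n}{tag}.png",c[:600,:800,::-1])
E
python3 st.py; python3 snap.py 1 scene
```

```text
t 3.35 q [ 0.493  0.396 -0.265  0.915 -0.002  0.179] p [0.4424 0.2371 0.0568] jawang 108.01 F [-0.33 -0.21  0.42] T [0.019 0.007 0.033] w 0.0746
reader xy [[-8.8 11.1 56.8]]
```

View pics/c_scene1.png

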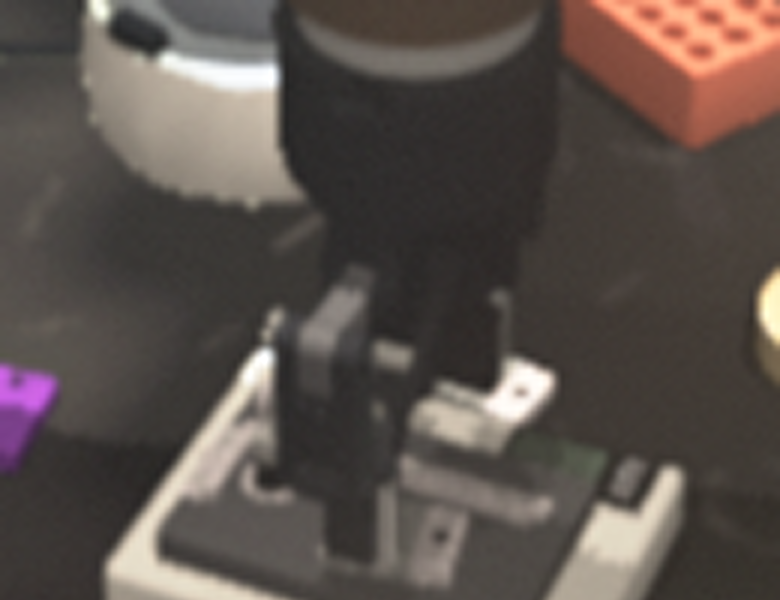

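```bash
python3 - <<'E'
from h import *
for u,v in((325,562),(380,560),(355,570),(325,480),(378,480),(395,575),(400,470)):
    p=(275+u/6-.5,180+v/6-.5)
    print((u,v),[ (round(z*1000),w2r(ray("scene",[p],z))[0,:2].round(1).tolist()) for z in(.05,.055,.06,.065,.07,.075)])
d=np.load("pics/scene1_d.npy"); print(d[258:278,326:344:2].round(3))
im=np.load("pics/scene1_im.npy");f=12
cv2.imwrite("pics/z1.png",cv2.resize(im[235:285,310:370],None,fx=f,fy=f,interpolation=cv2.INTER_NEAREST)[:,:,::-1])
E
```

```text
(325, 562) [(50, [6.7, 44.2]), (55, [4.6, 48.6]), (60, [2.5, 53.0]), (65, [0.4, 57.5]), (70, [-1.7, 61.9]), (75, [-3.8, 66.3])]
(380, 560) [(50, [-7.9, 36.9]), (55, [-9.8, 41.4]), (60, [-11.8, 45.9]), (65, [-13.8, 50.4]), (70, [-15.7, 54.9]), (75, [-17.7, 59.4])]
(355, 570) [(50, [-2.8, 43.6]), (55, [-4.8, 48.0]), (60, [-6.8, 52.5]), (65, [-8.8, 56.9]), (70, [-10.8, 61.3]), (75, [-12.8, 65.8])]
(325, 480) [(50, [21.2, 12.4]), (55, [18.9, 17.1]), (60, [16.7, 21.8]), (65, [14.5, 26.5]), (70, [12.3, 31.2]), (75, [10.1, 35.9])]
(378, 480) [(50, [6.3, 5.9]), (55, [4.2, 10.7]), (60, [2.2, 15.4]), (65, [0.1, 20.2]), (70, [-2.0, 24.9]), (75, [-4.1, 29.7])]
(395, 575) [(50, [-14.4, 40.8]), (55, [-16.3, 45.2]), (60, [-18.2, 49.7]), (65, [-20.1, 54.1]), (70, [-22.0, 58.6]), (75, [-23.9, 63.1])]
(400, 470) [(50, [1.9, -0.8]), (55, [-0.1, 4.0]), (60, [-2.2, 8.8]), (65, [-4.2, 13.6]), (70, [-6.3, 18.4]), (75, [-8.3, 23.3])]
[[0.729 0.73  0.729 0.722 0.717 0.729 0.743 0.742 0.834]
 [0.732 0.728 0.725 0.722 0.72  0.731 0.742 0.753 0.835]
 [0.731 0.729 0.728 0.726 0.723 0.732 0.746 0.755 0.839]
 [0.7
[... 264 characters left out ...]
66 0.763 0.816]
 [0.828 0.776 0.    0.76  0.758 0.758 0.764 0.762 0.816]
 [0.824 0.777 0.764 0.765 0.758 0.76  0.766 0.766 0.811]
 [0.821 0.78  0.768 0.766 0.761 0.    0.767 0.769 0.81 ]
 [0.821 0.782 0.769 0.768 0.763 0.763 0.77  0.771 0.81 ]
 [0.82  0.807 0.769 0.771 0.763 0.764 0.772 0.771 0.809]
 [0.816 0.809 0.769 0.77  0.765 0.764 0.772 0.773 0.805]
 [0.817 0.813 0.776 0.773 0.769 0.767 0.778 0.774 0.803]
 [0.812 0.811 0.81  0.811 0.772 0.769 0.776 0.775 0.802]
 [0.812 0.812 0.809 0.811 0.808 0.779 0.777 0.803 0.805]
 [0.807 0.81  0.813 0.813 0.    0.807 0.807 0.807 0.804]
 [0.807 0.809 0.805 0.809 0.808 0.808 0.805 0.808 0.808]
 [0.809 0.807 0.807 0.802 0.805 0.807 0.805 0.806 0.805]]
```

View pics/z1.png

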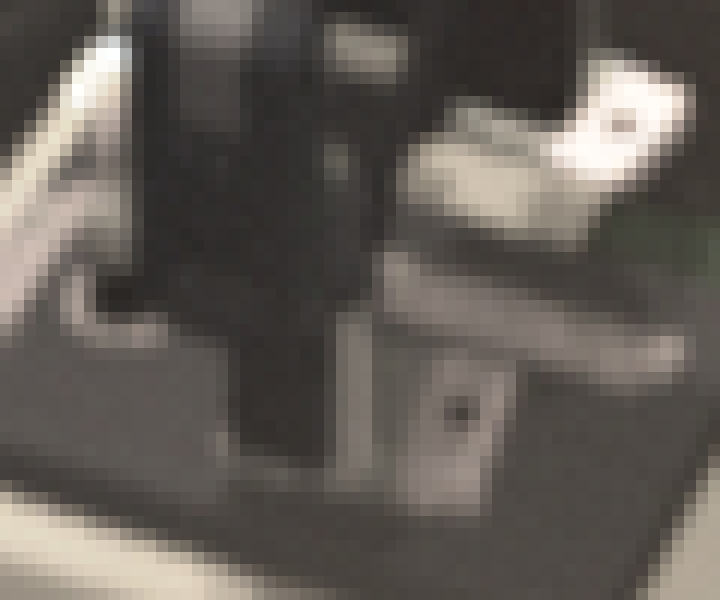

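```bash
cat >> h.py <<'E'
def bp(n,u,v,d):
    c=bot.camera_info(n);K,R,t=[np.array(c[k]) for k in("camera_matrix","R","t")]
    return R.T@(np.linalg.inv(K)@np.array([u,v,1.])*d-t)
E
python3 - <<'E'
from h import *
d=np.load("pics/scene1_d.npy")
for v in range(258,278):
    print(v,[tuple(int(round(a)) for a in w2r([bp("scene",u,v,d[v,u])])[0]) for u in range(328,343,2)])
E
```

```text
258 [(-8, 77, 122), (-12, 77, 122), (-17, 80, 127), (-21, 82, 130), (-20, 72, 122), (-19, 62, 113), (-22, 61, 113), (0, -1, 50)]
259 [(-9, 80, 122), (-13, 80, 124), (-17, 81, 126), (-20, 80, 127), (-20, 72, 120), (-20, 64, 112), (-20, 55, 104), (0, -1, 48)]
260 [(-10, 80, 120), (-13, 79, 121), (-16, 79, 122), (-20, 80, 124), (-20, 73, 118), (-19, 62, 108), (-19, 54, 101), (1, -2, 43)]
261 [(-10, 80, 118), (-13, 79, 119), (-17, 81, 122), (-20, 79, 121), (-22, 76, 119), (-17, 57, 101), (-19, 54, 99), (0, 1, 44)]
262 [(-10, 81, 117), (-13, 79, 116), (-17, 80, 119), (-20, 81, 121), (-22, 75, 116), (-16, 55, 96), (-20, 54, 97), (-1, 3, 44)]
263 [(2, 55, 87), (-13, 79, 114), (-17, 81, 117), (-20, 81, 119), (-16, 62, 100), (-17, 57, 95), (-19, 54, 94), (-6, 14, 53)]
264 [(2, 56, 85), (-4, 61, 92), (-8, 61, 93), (-20, 80, 115), (-15, 61, 96), (-235, 555, 626), (-19, 54, 92), (-6, 15, 51)]
265 [(2, 56, 82), (-4, 62, 91), (-9, 63, 93), (-12, 63, 95), (-15, 61, 94), (-16, 54, 88), (-20, 55, 90), (-8, 18, 52)]
266 [(2, 55, 80), (-235, 555, 626), (-9, 63, 91), (-12, 63, 92), (-15, 62, 92), (-16, 
[... 663 characters left out ...]
6), (-3, 60, 72), (-7, 60, 74), (-12, 62, 77), (-15, 62, 78), (-15, 53, 71), (-19, 54, 73), (-15, 34, 52)]
273 [(10, 40, 46), (6, 40, 46), (3, 38, 46), (-11, 61, 73), (-15, 61, 75), (-16, 56, 71), (-20, 55, 71), (-15, 36, 52)]
274 [(10, 41, 43), (6, 41, 46), (3, 39, 44), (-1, 39, 46), (-13, 56, 67), (-17, 56, 69), (-12, 38, 49), (-15, 35, 48)]
275 [(9, 43, 44), (6, 40, 42), (3, 38, 41), (-235, 555, 626), (-5, 39, 46), (-8, 37, 45), (-12, 36, 45), (-16, 36, 47)]
276 [(8, 45, 43), (3, 46, 46), (1, 42, 43), (-2, 41, 44), (-5, 39, 43), (-10, 40, 46), (-12, 37, 43), (-15, 35, 43)]
277 [(7, 47, 43), (3, 46, 43), (-1, 47, 46), (-4, 44, 44), (-6, 42, 43), (-10, 41, 44), (-13, 39, 44), (-16, 38, 44)]
```

Emit:
{"fn": "step_arm", "kwargs": {
  "series": [
    {"x": 0,"y": 0,"z": -0.5,"twist": 0,"jaw": 7.5},
    {"x": 0,"y": 0,"z": -1,"twist": 0,"jaw": 7.5},
    {"x": 0,"y": 0,"z": -1.5,"twist": 0,"jaw": 7.5},
    {"x": 0,"y": 0,"z": -1.85,"twist": 0,"jaw": 7.5},
    {"x": 0,"y": 0,"z": -1.85,"twist": 0,"jaw": 7.5}
  ]
}}

```text
clock: 3.82
eef_pos: [0.4423, 0.2371, 0.0385]
tool_rot: [-0.572, 0.418, 0.572, 0.413]
ft_force: [-0.3, 0.6, -0.3]
grip_width: 0.0749
```

```bash
python3 st.py; python3 snap.py 2 scene; python3 - <<'E'
from h import *
d=np.load("pics/scene2_d.npy")
for v in range(268,292):
    print(v,[tuple(int(round(a)) for a in w2r([bp("scene",u,v,d[v,u])])[0]) for u in range(328,345,2)])
E
```

```text
t 3.82 q [ 0.493  0.42  -0.286  0.871 -0.002  0.179] p [0.4423 0.2371 0.0385] jawang 108.03 F [-0.3   0.57 -0.3 ] T [ 0.027  0.03  -0.011] w 0.0749
reader xy [[-8.9 11.1 38.5]]
268 [(-9, 80, 102), (-13, 79, 103), (-16, 80, 105), (-20, 80, 107), (-21, 74, 102), (-19, 62, 89), (-19, 53, 81), (-10, 24, 52), (-14, 24, 53)]
269 [(-9, 80, 100), (-12, 79, 100), (-16, 80, 103), (-20, 80, 104), (-21, 75, 100), (-17, 57, 81), (-20, 55, 81), (-11, 26, 50), (-15, 27, 53)]
270 [(-10, 82, 100), (-13, 80, 99), (-17, 81, 102), (-21, 82, 104), (-22, 77, 100), (-16, 55, 77), (-19, 53, 77), (-13, 30, 53), (-16, 28, 52)]
271 [(3, 54, 66), (-13, 80, 96), (-16, 80, 98), (-20, 80, 99), (-16, 62, 81), (-16, 55, 75), (-19, 54, 75), (-14, 32, 52), (-17, 30, 51)]
272 [(2, 57, 66), (-5, 63, 75), (-8, 63, 76), (-20, 80, 97), (-15, 61, 77), (-16, 56, 73), (-20, 55, 73), (-15, 34, 52), (-18, 32, 52)]
273 [(10, 41, 46), (-5, 63, 73), (-7, 61, 72), (-12, 63, 76), (-15, 60, 74), (-16, 54, 69), (-20, 55, 71), (-16, 36, 52), (-19, 34, 51)]
274 [(10, 40, 43), (-5, 63, 70), (-8, 62, 71), (-12, 63, 74), (-16, 62, 74), (-1
[... 1649 characters left out ...]
 49, 34), (-24, 46, 31)]
287 [(2, 59, 31), (-2, 58, 32), (-5, 57, 32), (-9, 56, 32), (-12, 55, 32), (-15, 52, 32), (-18, 50, 31), (-22, 51, 34), (-25, 48, 32)]
288 [(2, 58, 27), (-2, 58, 28), (-5, 57, 30), (-9, 57, 32), (-12, 54, 29), (-16, 55, 32), (-19, 53, 31), (-22, 52, 31), (-27, 53, 34)]
289 [(2, 57, 24), (-2, 58, 26), (-6, 58, 28), (-9, 57, 29), (-13, 56, 29), (-17, 56, 31), (-20, 55, 31), (-23, 53, 31), (-27, 53, 32)]
290 [(2, 58, 21), (-2, 58, 24), (-5, 56, 23), (-9, 57, 26), (-13, 58, 28), (-17, 58, 30), (-20, 55, 29), (-24, 56, 31), (-27, 53, 30)]
291 [(3, 56, 17), (-2, 58, 21), (-5, 57, 22), (-10, 59, 25), (-13, 57, 25), (-17, 58, 27), (-21, 57, 28), (-25, 57, 30), (-28, 56, 31)]
```

View pics/c_scene2.png

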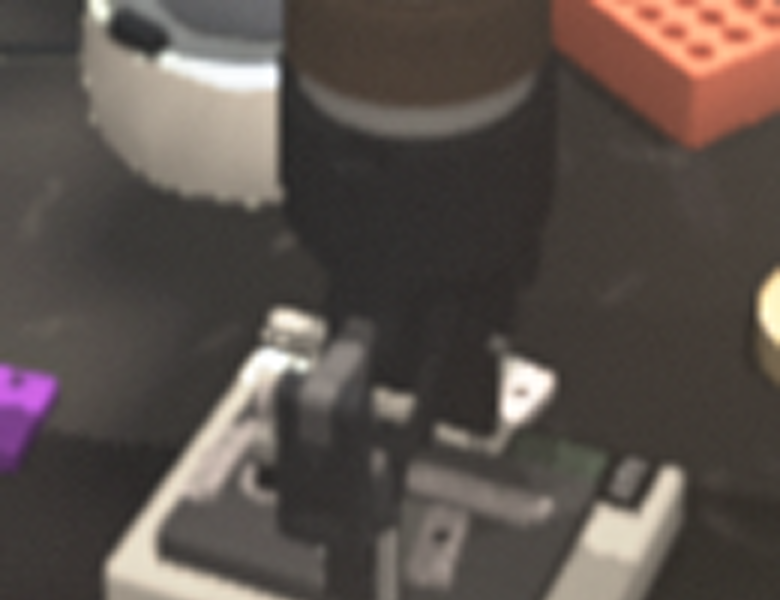

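Emit:
{"fn": "step_arm", "kwargs": {
  "series": [
    {"x": 0.12,"y": -0.38,"z": 0,"twist": 0,"jaw": 7.5},
    {"x": 0.19,"y": -0.57,"z": 0,"twist": 0,"jaw": 7.5},
    {"x": 0.25,"y": -0.76,"z": 0,"twist": 0,"jaw": 7.5},
    {"x": 0.31,"y": -0.95,"z": 0,"twist": 0,"jaw": 7.5},
    {"x": 0.37,"y": -1.14,"z": 0,"twist": 0,"jaw": 7.5},
    {"x": 0.44,"y": -1.33,"z": 0,"twist": 0,"jaw": 7.5},
    {"x": 0.5,"y": -1.52,"z": 0,"twist": 0,"jaw": 7.5},
    {"x": 0.56,"y": -1.71,"z": 0,"twist": 0,"jaw": 7.5},
    {"x": 0.62,"y": -1.9,"z": 0,"twist": 0,"jaw": 7.5},
    {"x": 0.65,"y": -2.0,"z": 0,"twist": 0,"jaw": 7.5}
  ]
}}

```text
clock: 4.7
eef_pos: [0.4491, 0.2171, 0.039]
tool_rot: [-0.572, 0.417, 0.572, 0.414]
ft_force: [-0.3, 0.4, 1.2]
grip_width: 0.0748
```

```bash
python3 st.py; python3 snap.py 3 scene
```

```text
t 4.7 q [ 0.452  0.414 -0.294  0.868 -0.002  0.137] p [0.4491 0.2171 0.039 ] jawang 108.03 F [-0.33  0.4   1.21] T [0.165 0.01  0.019] w 0.0748
reader xy [[ -8.6 -10.1  39. ]]
```

View pics/c_scene3.png

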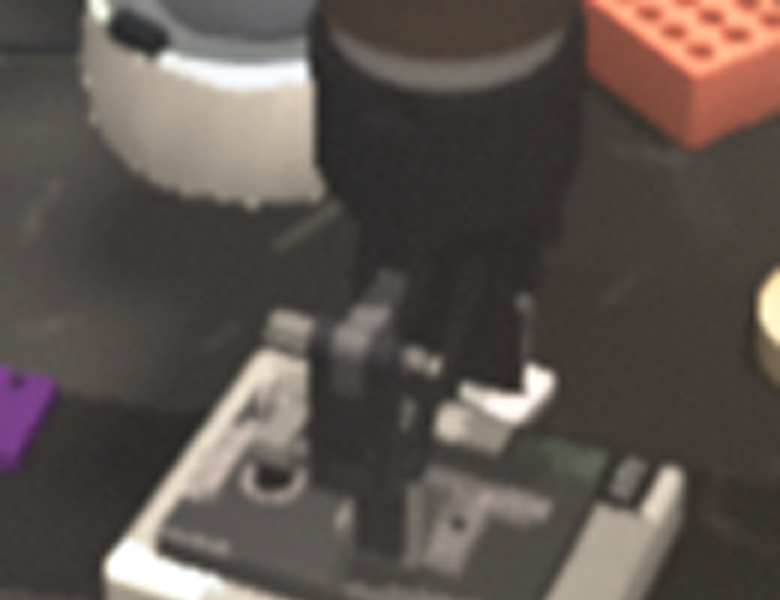

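```bash
python3 - <<'E'
from h import *
d=np.load("pics/scene3_d.npy")
for v in range(258,280):
    print(v,[tuple(int(round(a)) for a in w2r([bp("scene",u,v,d[v,u])])[0]) for u in range(328,360,3)])
im=np.load("pics/scene3_im.npy");f=12
cv2.imwrite("pics/z3.png",cv2.resize(im[235:285,315:375],None,fx=f,fy=f,interpolation=cv2.INTER_CUBIC)[:,:,::-1])
E
```

```text
258 [(1, 58, 101), (-5, 58, 103), (-9, 56, 104), (-16, 59, 108), (-20, 56, 108), (-20, 42, 95), (-4, -10, 44), (-9, -12, 44), (-14, -15, 43), (-20, -15, 45), (-24, -19, 43)]
259 [(0, 60, 101), (-5, 58, 101), (-10, 59, 104), (-16, 59, 107), (-19, 53, 103), (-20, 42, 93), (-6, -4, 47), (-10, -9, 44), (-15, -11, 44), (-21, -13, 45), (-25, -17, 43)]
260 [(0, 59, 98), (-5, 59, 100), (-10, 58, 101), (-17, 60, 106), (-20, 55, 102), (-16, 33, 82), (-9, 2, 51), (-13, -1, 50), (-17, -8, 45), (-22, -10, 46), (-27, -12, 46)]
261 [(23, 11, 44), (-5, 60, 98), (-11, 60, 101), (-17, 61, 104), (-20, 56, 101), (-16, 34, 80), (-11, 6, 53), (-16, 5, 54), (-19, -1, 50), (-22, -9, 44), (-28, -10, 45)]
262 [(22, 13, 44), (17, 11, 44), (-11, 60, 99), (-16, 59, 100), (-20, 55, 98), (-17, 35, 78), (-11, 7, 52), (-16, 5, 51), (-21, 3, 52), (-26, 1, 52), (-29, -8, 45)]
263 [(21, 15, 43), (16, 13, 43), (-3, 41, 76), (-16, 59, 97), (-20, 55, 96), (-17, 35, 76), (-12, 10, 52), (-18, 9, 53), (-23, 7, 53), (-26, 1, 50), (-31, -2, 49)]
264 [(20, 18, 44), (14, 18, 46), (-2, 41, 73), (-7, 39, 74), (-14, 41, 78), (-17, 
[... 1848 characters left out ...]
-31, 27, 45), (-36, 25, 45), (-41, 22, 44)]
276 [(7, 46, 44), (2, 44, 45), (-2, 41, 44), (-7, 40, 44), (-12, 36, 43), (-17, 35, 44), (-21, 32, 43), (-27, 31, 44), (-32, 29, 44), (-36, 26, 43), (-42, 25, 45)]
277 [(7, 47, 43), (1, 46, 44), (-4, 44, 45), (-9, 42, 45), (-13, 40, 45), (-18, 38, 45), (-23, 36, 45), (-28, 33, 44), (-33, 31, 44), (-37, 29, 44), (-43, 27, 45)]
278 [(6, 48, 42), (1, 47, 43), (-4, 46, 44), (-9, 44, 45), (-14, 42, 44), (-19, 39, 44), (-25, 40, 47), (-29, 36, 45), (-34, 34, 45), (-38, 30, 43), (-43, 28, 43)]
279 [(7, 47, 37), (1, 48, 41), (-5, 47, 42), (-10, 45, 42), (-15, 43, 43), (-20, 41, 43), (-25, 39, 44), (-30, 38, 45), (-34, 35, 44), (-39, 32, 42), (-44, 32, 44)]
```

View pics/z3.png

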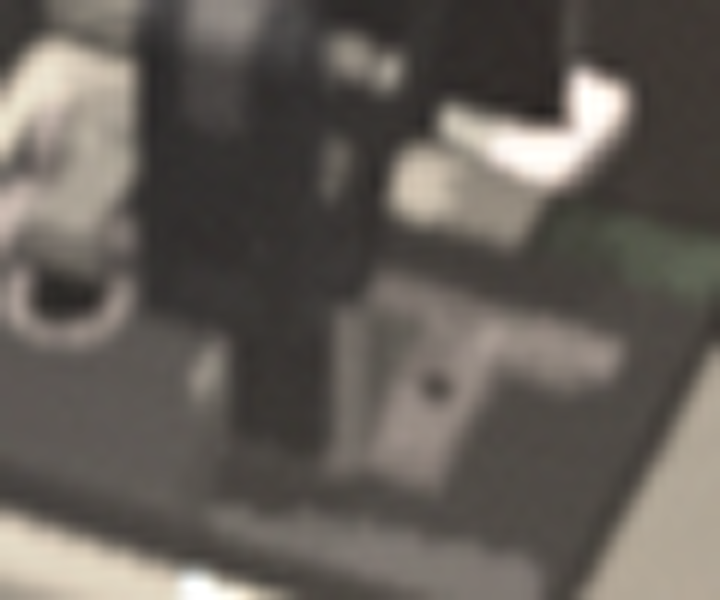

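Emit:
{"fn": "step_arm", "kwargs": {
  "series": [
    {"x": 0.03,"y": -0.1,"z": 0,"twist": 0,"jaw": 7.5},
    {"x": 0.06,"y": -0.19,"z": 0,"twist": 0,"jaw": 7.5},
    {"x": 0.08,"y": -0.24,"z": 0,"twist": 0,"jaw": 7.5},
    {"x": 0.09,"y": -0.29,"z": 0,"twist": 0,"jaw": 7.5}
  ]
}}

```text
clock: 5.08
eef_pos: [0.4498, 0.2147, 0.0389]
tool_rot: [-0.572, 0.417, 0.573, 0.414]
ft_force: [-1.6, 4.7, -1.1]
grip_width: 0.0751
```

```bash
python3 st.py
```

```text
t 5.08 q [ 0.446  0.413 -0.295  0.867 -0.001  0.131] p [0.4498 0.2147 0.0389] jawang 108.04 F [-1.63  4.68 -1.13] T [ 0.785  0.266 -0.022] w 0.0751
reader xy [[ -8.7 -12.5  38.9]]
```

Emit:
{"fn": "step_arm", "kwargs": {
  "series": [
    {"x": 0.02,"y": -0.06,"z": 0,"twist": 0,"jaw": 7.5},
    {"x": 0.02,"y": -0.06,"z": 0,"twist": 0,"jaw": 7.5},
    {"x": -0.06,"y": 0.2,"z": 0,"twist": 0,"jaw": 7.5},
    {"x": -0.2,"y": 0.6,"z": 0,"twist": 0,"jaw": 7.5},
    {"x": -0.25,"y": 0.7,"z": 1,"twist": 0,"jaw": 7.5},
    {"x": -0.3,"y": 0.6,"z": 3,"twist": 7,"jaw": 8},
    {"x": -0.62,"y": 0.19,"z": 4,"twist": 14,"jaw": 8},
    {"x": -0.62,"y": 0.19,"z": 4,"twist": 21,"jaw": 8},
    {"x": -0.62,"y": 0.19,"z": 4,"twist": 28,"jaw": 8},
    {"x": -0.62,"y": 0.19,"z": 4,"twist": 30,"jaw": 8}
  ]
}}

```text
clock: 5.92
eef_pos: [0.444, 0.2165, 0.0801]
tool_rot: [0.661, -0.253, -0.66, -0.25]
ft_force: [0.7, -0.2, 0.5]
grip_width: 0.0802
```

```bash
python3 st.py; python3 snap.py 4
```

```text
t 5.92 q [ 0.456  0.353 -0.261  0.96  -0.004 -0.387] p [0.444  0.2165 0.0801] jawang 138.3 F [ 0.71 -0.17  0.51] T [-0.002 -0.014  0.056] w 0.0802
reader xy [[-13.6  -9.   80.1]]
```

View pics/c_scene4.png

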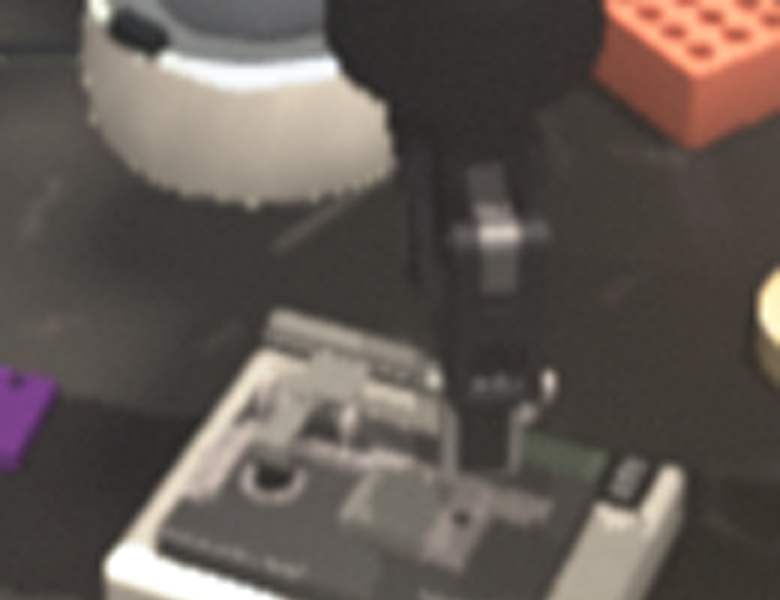

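```bash
python3 - <<'E'
from h import *
d=np.load("pics/scene4_d.npy")
P=np.array([w2r([bp("scene",u,v,d[v,u])])[0] for v in range(250,285) for u in range(322,365)])
s=P[(abs(P[:,2]-52)<2.2)&(P[:,1]>2)&(P[:,1]<32)&(P[:,0]<20)&(P[:,0]>-45)]
print(len(s),s.min(0),s.max(0),np.percentile(s,[2,98],axis=0).round(1).tolist(), cv2.minAreaRect(s[:,:2].astype(np.float32)))
im=np.load("pics/scene4_im.npy");f=12
cv2.imwrite("pics/z4.png",cv2.resize(im[240:290,320:380],None,fx=f,fy=f,interpolation=cv2.INTER_CUBIC)[:,:,::-1])
print(cv2.cvtColor(im,cv2.COLOR_RGB2GRAY)[254:278:2,330:358:2])
E
```

```text
213 [-29.60379924   2.46460329  49.84239508] [10.85893916 27.72910754 54.14693022] [[-29.3, 2.7, 50.0], [9.5, 26.5, 53.9]] ((-9.369775772094727, 15.107034683227539), (40.310726165771484, 25.289358139038086), 0.5117653012275696)
[[134 135  94 100 118  96  81  69  67  90 111  56  54  54]
 [135 157 159 178 175 174 151  97  74  92 113  54  55  55]
 [ 97 108 123 143 135 131 127 117 127 113 117  75  69  70]
 [ 91  89 111 143 121 111 112 110 124 105 112 113 112  97]
 [ 88  96 146 137 111 113 111 112 111  98 109 119 121 129]
 [ 90 132 147 132 112 112 110 111 111 113 118 117 133 123]
 [ 94 127 126 133 113 113 112 113 112 137 106  76 124 104]
 [ 92 101 100 103 106 111 114 112 124 145 128 113 111  79]
 [ 94  93  91  90  95 100 102 107 133 147 127 120  92  71]
 [ 94  96  94  93  85  83  88 100 124 129 127 108  74  72]
 [ 95  95  95  93  88  82  80  82  82  97 108  92  72  70]
 [ 96  97  95  96  85  81  80  81  81  80  81  75  71  71]]
```

View pics/z4.png

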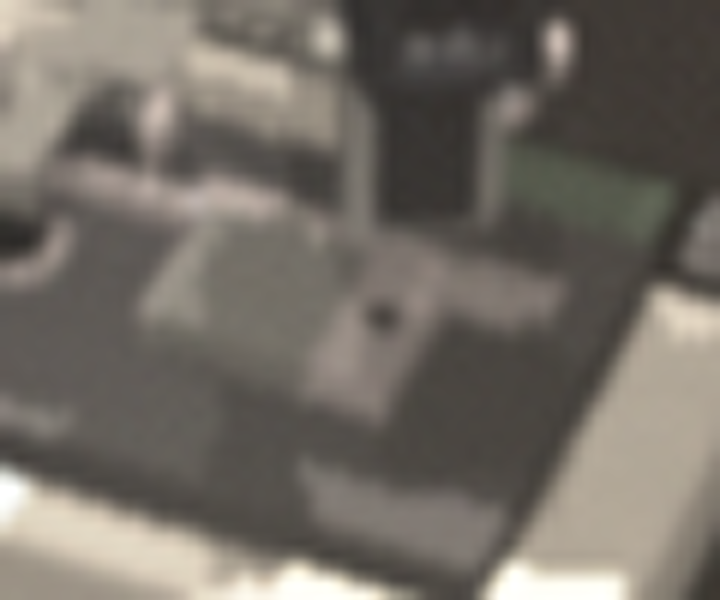

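Emit:
{"fn": "step_arm", "kwargs": {
  "series": [
    {"x": -0.18,"y": -0.06,"z": -1.0,"twist": 0,"jaw": 8},
    {"x": -0.18,"y": -0.06,"z": -2.0,"twist": 0,"jaw": 8},
    {"x": -0.18,"y": -0.06,"z": -2.8,"twist": 0,"jaw": 8},
    {"x": -0.18,"y": -0.06,"z": -3.1,"twist": 0,"jaw": 8},
    {"x": -0.18,"y": -0.06,"z": -3.4,"twist": 0,"jaw": 8},
    {"x": -0.18,"y": -0.06,"z": -3.6,"twist": 0,"jaw": 8},
    {"x": -0.18,"y": -0.06,"z": -3.6,"twist": 0,"jaw": 8}
  ]
}}

```text
clock: 6.6
eef_pos: [0.4417, 0.2154, 0.0435]
tool_rot: [0.66, -0.256, -0.66, -0.251]
ft_force: [-1.7, -1.2, 4.2]
grip_width: 0.0796
```

```bash
python3 st.py; python3 snap.py 5
```

```text
t 6.6 q [ 0.457  0.395 -0.31   0.87  -0.005 -0.381] p [0.4417 0.2154 0.0435] jawang 137.99 F [-1.74 -1.19  4.16] T [-0.501  0.356 -0.129] w 0.0796
reader xy [[-16.2  -9.3  43.5]]
```

View pics/c_scene5.png

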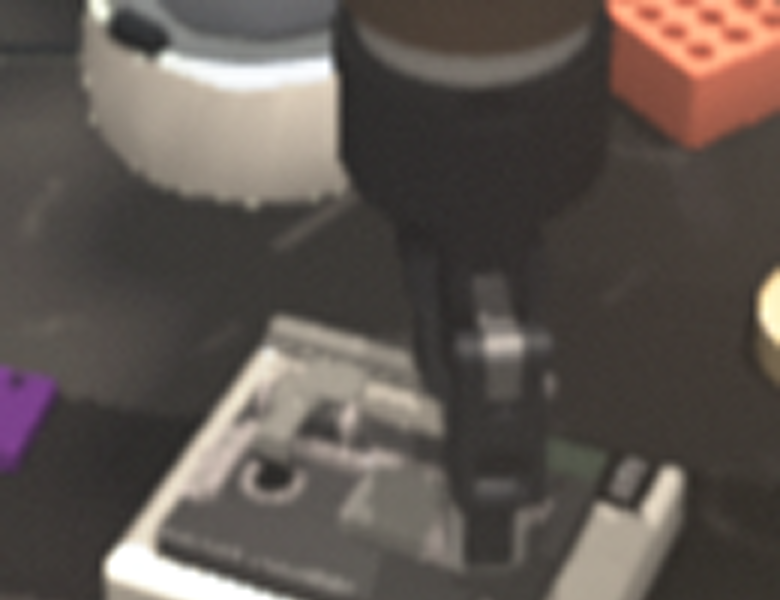

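Emit:
{"fn": "step_arm", "kwargs": {
  "series": [
    {"x": 0,"y": 0,"z": -0.2,"twist": 0,"jaw": 8},
    {"x": 0,"y": 0,"z": -0.4,"twist": 0,"jaw": 8},
    {"x": 0,"y": 0,"z": -0.6,"twist": 0,"jaw": 8},
    {"x": 0,"y": 0,"z": -0.7,"twist": 0,"jaw": 8},
    {"x": 0,"y": 0,"z": -0.7,"twist": 0,"jaw": 8}
  ]
}}

```text
clock: 7.12
eef_pos: [0.442, 0.2154, 0.0371]
tool_rot: [0.66, -0.256, -0.66, -0.251]
ft_force: [-2.5, -1.6, 6.4]
grip_width: 0.0803
```

```bash
python3 st.py; python3 snap.py 6;  python3 - <<'E'
from h import *
im=np.load("pics/scene6_im.npy");f=12
cv2.imwrite("pics/z6.png",cv2.resize(im[230:280,312:372],None,fx=f,fy=f,interpolation=cv2.INTER_CUBIC)[:,:,::-1])
E
```

```text
t 7.12 q [ 0.457  0.404 -0.317  0.853 -0.005 -0.381] p [0.442  0.2154 0.0371] jawang 137.99 F [-2.52 -1.56  6.44] T [-0.614  0.288 -0.148] w 0.0803
reader xy [[-15.9  -9.4  37.1]]
```

View pics/z6.png

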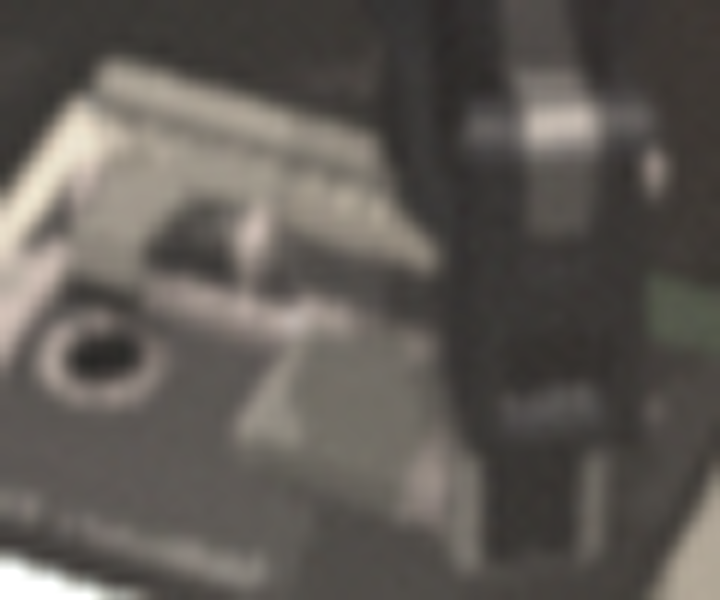

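View pics/c_top6.png

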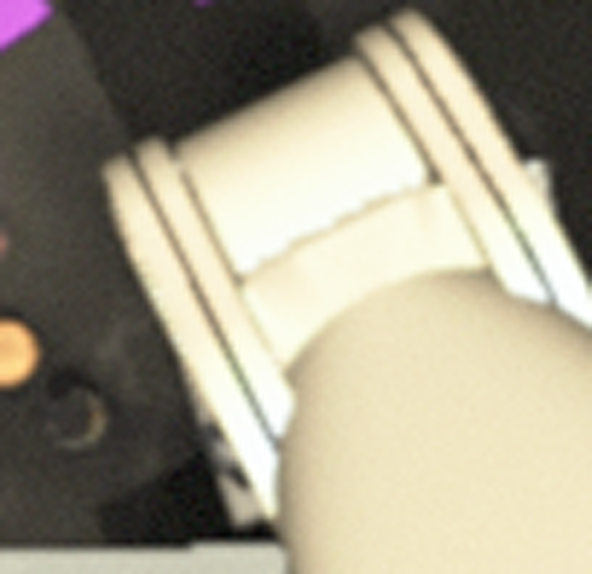

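Emit:
{"fn": "step_arm", "kwargs": {
  "series": [
    {"x": 0,"y": 0,"z": -0.15,"twist": 0,"jaw": 8},
    {"x": 0,"y": 0,"z": -0.25,"twist": 0,"jaw": 8},
    {"x": 0,"y": 0,"z": -0.25,"twist": 0,"jaw": 8}
  ]
}}

```text
clock: 7.47
eef_pos: [0.4422, 0.2155, 0.035]
tool_rot: [0.661, -0.255, -0.66, -0.252]
ft_force: [-3.4, -1.0, 6.6]
grip_width: 0.0801
```

```bash
python3 st.py; python3 snap.py 7 scene;  python3 - <<'E'
from h import *
im=np.load("pics/scene7_im.npy");f=12
cv2.imwrite("pics/z7.png",cv2.resize(im[230:280,312:372],None,fx=f,fy=f,interpolation=cv2.INTER_CUBIC)[:,:,::-1])
d=np.load("pics/scene7_d.npy")
P=np.array([w2r([bp("scene",u,v,d[v,u])])[0] for v in range(235,285) for u in range(312,345)])
for nm,s in(("coupon",P[(abs(P[:,2]-52)<2.2)&(P[:,1]>2)&(P[:,1]<32)&(P[:,0]<20)&(P[:,0]>-45)]),("foot",P[(abs(P[:,0]-37)<6)&(P[:,1]>-4)&(P[:,1]<25)&(P[:,2]>50)]),("bar",P[(P[:,0]<60)&(P[:,0]>30)&(P[:,1]<-38)&(P[:,1]>-52)])): print(nm,len(s),np.percentile(s,[2,50,98],axis=0).round(1).tolist() if len(s) else '')
E
```

```text
t 7.47 q [ 0.457  0.406 -0.32   0.848 -0.005 -0.381] p [0.4422 0.2155 0.035 ] jawang 137.98 F [-3.4  -1.01  6.61] T [-0.555  0.338 -0.15 ] w 0.0801
reader xy [[-15.7  -9.4  35. ]]
coupon 120 [[-13.5, 2.6, 50.1], [-0.8, 16.3, 52.1], [10.0, 27.2, 53.7]]
foot 51 [[33.2, -3.3, 57.2], [37.6, 9.1, 65.4], [42.5, 14.1, 69.4]]
bar 81 [[30.3, -46.5, 31.3], [45.8, -41.3, 45.1], [59.5, -38.2, 49.8]]
```

View pics/z7.png

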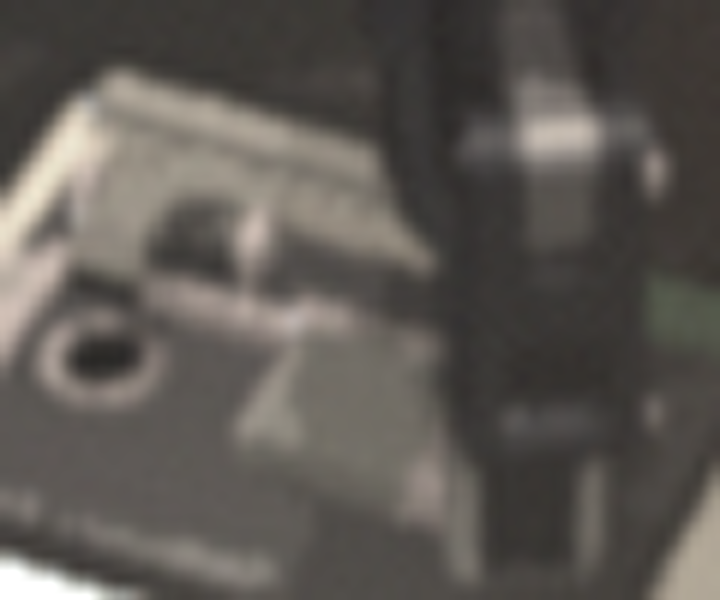

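Emit:
{"fn": "step_arm", "kwargs": {
  "series": [
    {"x": 0.2,"y": 0.065,"z": -0.05,"twist": 0,"jaw": 8},
    {"x": 0.4,"y": 0.13,"z": -0.05,"twist": 0,"jaw": 8},
    {"x": 0.6,"y": 0.196,"z": -0.05,"twist": 0,"jaw": 8},
    {"x": 0.8,"y": 0.26,"z": -0.05,"twist": 0,"jaw": 8},
    {"x": 1.0,"y": 0.327,"z": -0.05,"twist": 0,"jaw": 8},
    {"x": 1.2,"y": 0.392,"z": -0.05,"twist": 0,"jaw": 8},
    {"x": 1.4,"y": 0.458,"z": -0.05,"twist": 0,"jaw": 8},
    {"x": 1.6,"y": 0.523,"z": -0.05,"twist": 0,"jaw": 8}
  ]
}}

```text
clock: 8.18
eef_pos: [0.4566, 0.2207, 0.0347]
tool_rot: [-0.66, 0.256, 0.66, 0.251]
ft_force: [-6.5, -1.9, 8.6]
grip_width: 0.08
```

```bash
cat > m.py <<'E'
import sys
from h import *
t=sys.argv[1]
im=np.load(f"pics/scene{t}_im.npy");f=12
cv2.imwrite(f"pics/z{t}.png",cv2.resize(im[230:280,312:372],None,fx=f,fy=f,interpolation=cv2.INTER_CUBIC)[:,:,::-1])
d=np.load(f"pics/scene{t}_d.npy")
P=np.array([w2r([bp("scene",u,v,d[v,u])])[0] for v in range(235,285) for u in range(305,345)])
for nm,s in(("coupon",P[(abs(P[:,2]-52)<2.2)&(P[:,1]>2)&(P[:,1]<32)&(P[:,0]<45)&(P[:,0]>-45)]),("foot",P[(abs(P[:,0]-37)<6)&(P[:,1]>-4)&(P[:,1]<25)&(P[:,2]>55)]),("bar",P[(P[:,0]<65)&(P[:,0]>30)&(P[:,1]<-38)&(P[:,1]>-52)])): print(nm,len(s),np.percentile(s,[2,50,98],axis=0).round(1).tolist() if len(s) else '')
E
python3 st.py; python3 snap.py 8 scene; python3 m.py 8
```

```text
t 8.18 q [ 0.452  0.433 -0.276  0.867 -0.004 -0.385] p [0.4566 0.2207 0.0347] jawang 137.99 F [-6.5  -1.86  8.57] T [-0.616  1.115 -0.289] w 0.08
reader xy [[-0.4 -9.  34.7]]
coupon 113 [[-5.7, 4.1, 50.0], [7.0, 16.9, 52.0], [17.7, 26.6, 53.9]]
foot 49 [[33.2, -1.8, 59.9], [37.5, 9.3, 67.1], [42.5, 14.8, 70.8]]
bar 85 [[31.5, -45.8, 31.5], [49.7, -41.2, 43.3], [63.9, -38.5, 47.0]]
```

View pics/z8.png

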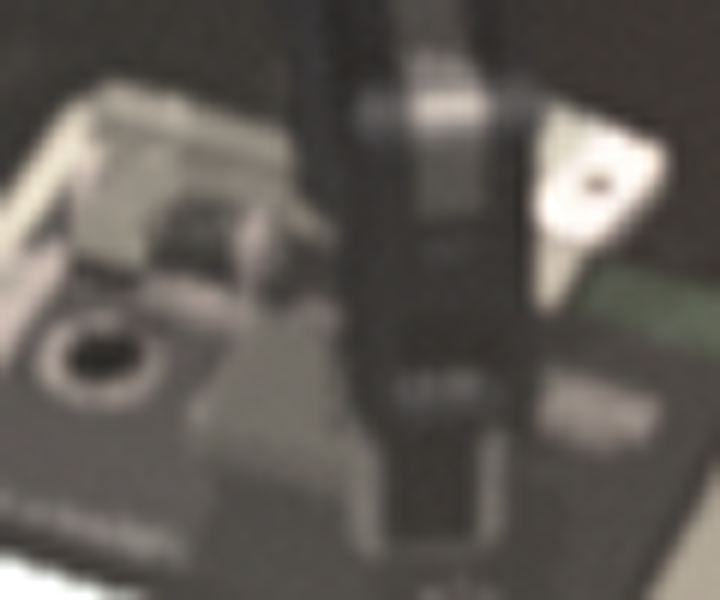

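Emit:
{"fn": "step_arm", "kwargs": {
  "series": [
    {"x": 0.2,"y": 0.055,"z": -0.03,"twist": 0,"jaw": 8},
    {"x": 0.4,"y": 0.12,"z": -0.03,"twist": 0,"jaw": 8},
    {"x": 0.6,"y": 0.186,"z": -0.03,"twist": 0,"jaw": 8},
    {"x": 0.8,"y": 0.25,"z": -0.03,"twist": 0,"jaw": 8},
    {"x": 1.0,"y": 0.317,"z": -0.03,"twist": 0,"jaw": 8},
    {"x": 1.2,"y": 0.382,"z": -0.03,"twist": 0,"jaw": 8},
    {"x": 1.4,"y": 0.448,"z": -0.03,"twist": 0,"jaw": 8},
    {"x": 1.6,"y": 0.513,"z": -0.03,"twist": 0,"jaw": 8},
    {"x": 1.8,"y": 0.58,"z": -0.03,"twist": 0,"jaw": 8},
    {"x": 2.0,"y": 0.645,"z": -0.03,"twist": 0,"jaw": 8}
  ]
}}

```text
clock: 9.07
eef_pos: [0.4755, 0.2271, 0.0346]
tool_rot: [-0.659, 0.256, 0.661, 0.251]
ft_force: [-6.9, -2.1, 9.3]
grip_width: 0.0801
```

```bash
python3 st.py; python3 snap.py 9 scene; python3 m.py 9
```

```text
t 9.07 q [ 0.447  0.467 -0.219  0.892 -0.003 -0.39 ] p [0.4755 0.2271 0.0346] jawang 138.0 F [-6.91 -2.07  9.31] T [-0.623  1.121 -0.283] w 0.0801
reader xy [[19.6 -8.7 34.6]]
coupon 102 [[-10.9, 3.4, 50.2], [27.5, 17.6, 52.0], [37.1, 27.8, 53.8]]
foot 48 [[32.9, -3.2, 60.4], [37.5, 8.8, 67.3], [42.4, 12.8, 71.9]]
bar 31 [[49.8, -45.2, 30.5], [58.4, -41.8, 43.4], [64.1, -39.0, 46.7]]
```

View pics/z9.png

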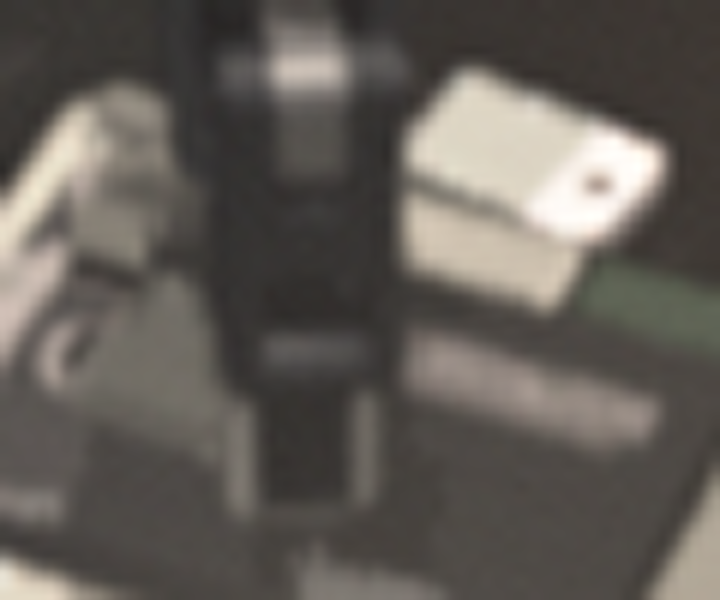

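Emit:
{"fn": "step_arm", "kwargs": {
  "series": [
    {"x": 0.2,"y": 0.055,"z": 0,"twist": 0,"jaw": 8},
    {"x": 0.4,"y": 0.12,"z": 0,"twist": 0,"jaw": 8},
    {"x": 0.6,"y": 0.186,"z": 0,"twist": 0,"jaw": 8},
    {"x": 0.7,"y": 0.219,"z": 0,"twist": 0,"jaw": 8},
    {"x": 0.78,"y": 0.245,"z": 0,"twist": 0,"jaw": 8},
    {"x": 0.86,"y": 0.27,"z": 0,"twist": 0,"jaw": 8}
  ]
}}

```text
clock: 9.62
eef_pos: [0.4834, 0.2299, 0.0349]
tool_rot: [-0.659, 0.256, 0.662, 0.251]
ft_force: [-6.9, -0.9, 8.2]
grip_width: 0.0802
```

```bash
python3 st.py
```

```text
t 9.62 q [ 0.445  0.481 -0.194  0.905 -0.002 -0.393] p [0.4834 0.2299 0.0349] jawang 138.0 F [-6.87 -0.85  8.22] T [-0.567  1.166 -0.276] w 0.0802
reader xy [[27.9 -8.5 34.9]]
```

Emit:
{"fn": "step_arm", "kwargs": {
  "series": [
    {"x": 0.1,"y": 0.03,"z": -0.02,"twist": 0,"jaw": 8},
    {"x": 0.19,"y": 0.06,"z": -0.02,"twist": 0,"jaw": 8},
    {"x": 0.25,"y": 0.08,"z": -0.02,"twist": 0,"jaw": 8},
    {"x": 0.3,"y": 0.095,"z": -0.02,"twist": 0,"jaw": 8},
    {"x": 0.35,"y": 0.11,"z": -0.02,"twist": 0,"jaw": 8}
  ]
}}

```text
clock: 10.03
eef_pos: [0.4845, 0.2305, 0.0348]
tool_rot: [-0.657, 0.257, 0.663, 0.25]
ft_force: [-8.7, -1.7, 11.1]
grip_width: 0.0798
```

```bash
python3 st.py; python3 snap.py 10 scene; python3 m.py 10
```

```text
t 10.03 q [ 0.445  0.486 -0.185  0.912 -0.001 -0.393] p [0.4845 0.2305 0.0348] jawang 138.0 F [-8.67 -1.67 11.12] T [-0.851  1.616 -0.301] w 0.0798
reader xy [[29.1 -8.3 34.8]]
coupon 82 [[-0.8, 6.0, 50.4], [36.2, 18.5, 51.9], [44.6, 28.2, 53.8]]
foot 42 [[33.2, -2.2, 60.6], [38.4, 8.5, 66.3], [42.8, 13.5, 72.1]]
bar 4 [[62.0, -40.9, 33.2], [63.4, -40.3, 39.4], [64.2, -38.2, 42.3]]
```

View pics/z10.png

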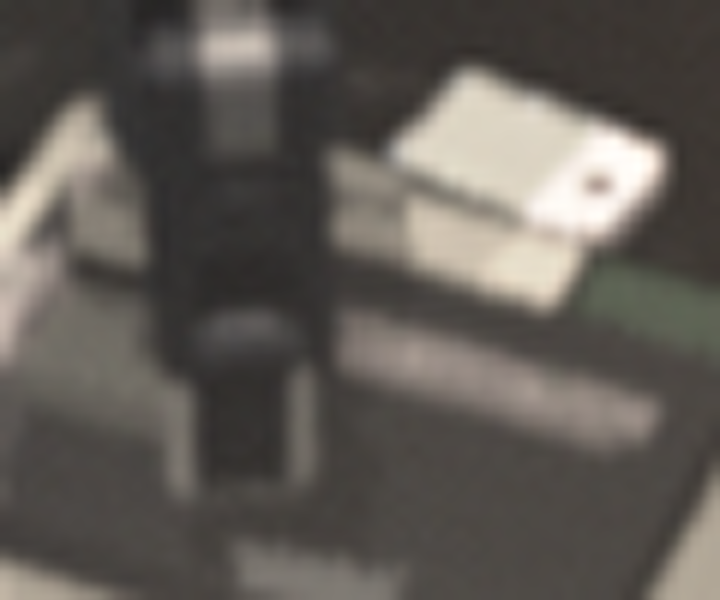

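Emit:
{"fn": "step_arm", "kwargs": {
  "series": [
    {"x": 0.2,"y": 0.06,"z": 0,"twist": 0,"jaw": 8},
    {"x": 0.3,"y": 0.09,"z": 0,"twist": 0,"jaw": 8},
    {"x": 0.3,"y": 0.09,"z": 0,"twist": 0,"jaw": 8}
  ]
}}

```text
clock: 10.33
eef_pos: [0.4862, 0.2312, 0.035]
tool_rot: [-0.656, 0.257, 0.664, 0.249]
ft_force: [-7.4, -2.3, 8.3]
grip_width: 0.0801
```

```bash
python3 st.py; python3 snap.py 11 scene; python3 m.py 11;python3 - <<'E'
from h import *
im=np.load("pics/scene11_im.npy");f=9
cv2.imwrite("pics/y11.png",cv2.resize(im[225:290,285:360],None,fx=f,fy=f,interpolation=cv2.INTER_CUBIC)[:,:,::-1])
E
```

```text
t 10.33 q [ 0.444  0.49  -0.177  0.919 -0.    -0.394] p [0.4862 0.2312 0.035 ] jawang 138.0 F [-7.35 -2.34  8.29] T [-0.657  1.024 -0.225] w 0.0801
reader xy [[31.  -8.2 35. ]]
coupon 70 [[0.3, 6.2, 50.2], [37.5, 19.1, 51.9], [44.7, 28.9, 53.7]]
foot 33 [[34.4, 0.2, 60.0], [39.0, 9.6, 66.4], [42.2, 12.8, 70.8]]
bar 1 [[61.9, -40.3, 32.8], [61.9, -40.3, 32.8], [61.9, -40.3, 32.8]]
```

View pics/y11.png

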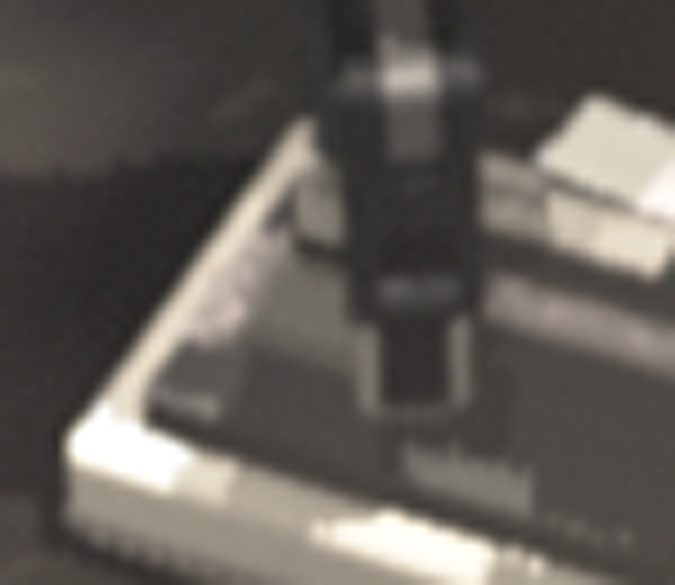

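Emit:
{"fn": "step_arm", "kwargs": {
  "series": [
    {"x": 0.12,"y": 0.035,"z": 0,"twist": 0,"jaw": 8},
    {"x": 0.2,"y": 0.06,"z": 0,"twist": 0,"jaw": 8},
    {"x": 0.25,"y": 0.075,"z": 0,"twist": 0,"jaw": 8},
    {"x": 0.25,"y": 0.075,"z": 0,"twist": 0,"jaw": 8}
  ]
}}

```text
clock: 10.72
eef_pos: [0.4872, 0.2316, 0.0351]
tool_rot: [-0.656, 0.258, 0.665, 0.249]
ft_force: [-5.7, -1.9, 9.2]
grip_width: 0.0799
```

```bash
python3 st.py; python3 snap.py 12 scene; python3 m.py 12;python3 - <<'E'
from h import *
im=np.load("pics/scene12_im.npy");f=9
cv2.imwrite("pics/y12.png",cv2.resize(im[225:290,285:360],None,fx=f,fy=f,interpolation=cv2.INTER_CUBIC)[:,:,::-1])
E
```

```text
t 10.72 q [ 0.444  0.494 -0.171  0.924  0.    -0.394] p [0.4872 0.2316 0.0351] jawang 137.99 F [-5.69 -1.91  9.16] T [-0.726  1.009 -0.178] w 0.0799
reader xy [[32.1 -8.  35.1]]
coupon 62 [[0.6, 6.4, 50.1], [37.4, 18.6, 52.0], [44.8, 27.2, 54.1]]
foot 29 [[35.3, 2.9, 60.0], [39.5, 9.4, 65.6], [42.8, 12.9, 71.5]]
bar 1 [[63.2, -42.7, 30.4], [63.2, -42.7, 30.4], [63.2, -42.7, 30.4]]
```

View pics/y12.png

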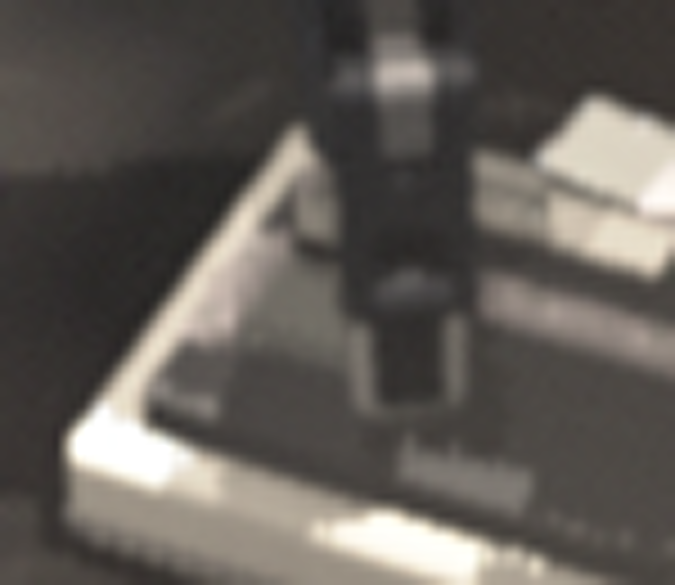

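```bash
python3 - <<'E'
from h import *
from scipy.spatial.transform import Rotation as Ro
o=bot.get_obs(); M=Ro.from_quat(o["tool_rot"]).as_matrix(); print(M.round(4))
# stop + coupon profile along x at fixed y in depth & gray, frames 7(before) and 12
for t in("7","12"):
    d=np.load(f"pics/scene{t}_d.npy"); im=cv2.cvtColor(np.load(f"pics/scene{t}_im.npy"),cv2.COLOR_RGB2GRAY)
    for y in(18,21,24,27):
        row=[]
        for x in range(34,60,1):
            z=52 if (t=="12" and x<50) else 49.5
            u,v=proj("scene",r2w([(x,y,z)]))[0]; ui,vi=int(round(u)),int(round(v))
            g=cv2.getRectSubPix(im,(1,1),(float(u),float(v)))[0,0]
            row.append((x,int(g),int(round(w2r([bp("scene",ui,vi,d[vi,ui])])[0,2]))))
        print(t,y,row)
E
```

```text
[[-0.0164 -0.6691 -0.743 ]
 [-0.0074 -0.743   0.6692]
 [-0.9998  0.0165  0.0072]]
7 18 [(34, 48, 44), (35, 46, 44), (36, 45, 45), (37, 45, 45), (38, 46, 44), (39, 54, 44), (40, 66, 43), (41, 92, 43), (42, 118, 43), (43, 137, 43), (44, 151, 45), (45, 140, 45), (46, 120, 45), (47, 109, 45), (48, 104, 43), (49, 119, 46), (50, 142, 48), (51, 163, 48), (52, 181, 49), (53, 189, 49), (54, 190, 49), (55, 189, 49), (56, 188, 45), (57, 188, 45), (58, 189, 44), (59, 192, 44)]
7 21 [(34, 70, 44), (35, 63, 44), (36, 59, 44), (37, 56, 44), (38, 58, 44), (39, 65, 44), (40, 89, 45), (41, 113, 45), (42, 137, 44), (43, 153, 45), (44, 141, 45), (45, 128, 45), (46, 108, 42), (47, 95, 42), (48, 105, 45), (49, 119, 45), (50, 143, 49), (51, 167, 49), (52, 181, 50), (53, 191, 50), (54, 189, 50), (55, 187, 49), (56, 186, 44), (57, 185, 47), (58, 190, 47), (59, 196, 44)]
7 24 [(34, 111, 44), (35, 103, 44), (36, 102, 45), (37, 104, 45), (38, 111, 45), (39, 123, 43), (40, 134, 43), (41, 148, 43), (42, 145, 43), (43, 134, 43), (44, 120, 43), (45, 102, 44), (46, 92, 44), (47, 90, 43), (48, 102, 43), (49, 123, 44)
[... 1432 characters left out ...]
4), (40, 109, 54), (41, 110, 52), (42, 109, 52), (43, 108, 52), (44, 108, 52), (45, 108, 53), (46, 111, 53), (47, 115, 50), (48, 122, 50), (49, 128, 52), (50, 127, 52), (51, 141, 49), (52, 156, 49), (53, 172, 50), (54, 181, 50), (55, 181, 49), (56, 181, 44), (57, 182, 46), (58, 186, 46), (59, 193, 44)]
12 27 [(34, 106, 49), (35, 105, 49), (36, 104, 49), (37, 103, 49), (38, 102, 49), (39, 104, 50), (40, 105, 50), (41, 103, 50), (42, 102, 50), (43, 103, 52), (44, 103, 52), (45, 104, 51), (46, 106, 51), (47, 111, 49), (48, 117, 49), (49, 131, 48), (50, 129, 48), (51, 153, 48), (52, 177, 49), (53, 183, 49), (54, 184, 49), (55, 181, 49), (56, 178, 45), (57, 180, 45), (58, 183, 46), (59, 191, 46)]
```

Emit:
{"fn": "step_arm", "kwargs": {
  "series": [
    {"x": 0.06,"y": -0.05,"z": -0.02,"twist": 0,"jaw": 8},
    {"x": 0.09,"y": -0.12,"z": -0.02,"twist": 0,"jaw": 8},
    {"x": 0.12,"y": -0.2,"z": -0.02,"twist": 0,"jaw": 8},
    {"x": 0.12,"y": -0.2,"z": -0.02,"twist": 0,"jaw": 8}
  ]
}}

```text
clock: 11.1
eef_pos: [0.4876, 0.2311, 0.0356]
tool_rot: [-0.655, 0.257, 0.666, 0.249]
ft_force: [-6.2, 1.1, 8.3]
grip_width: 0.0802
```

```bash
cat > fit.py <<'E'
import sys
from h import *
t=sys.argv[1]
d=np.load(f"pics/scene{t}_d.npy")
im=np.load(f"pics/scene{t}_im.npy");f=9
cv2.imwrite(f"pics/y{t}.png",cv2.resize(im[225:290,285:360],None,fx=f,fy=f,interpolation=cv2.INTER_CUBIC)[:,:,::-1])
# left edge of coupon: largest y with z>49.5 along each x ; fine rays on gray not needed
E
python3 st.py; python3 snap.py 13 scene; python3 fit.py 13
```

```text
t 11.1 q [ 0.441  0.493 -0.171  0.925  0.004 -0.398] p [0.4876 0.2311 0.0356] jawang 138.06 F [-6.2   1.15  8.25] T [ 0.121  0.927 -0.114] w 0.0802
reader xy [[32.3 -8.7 35.6]]
```

View pics/y13.png

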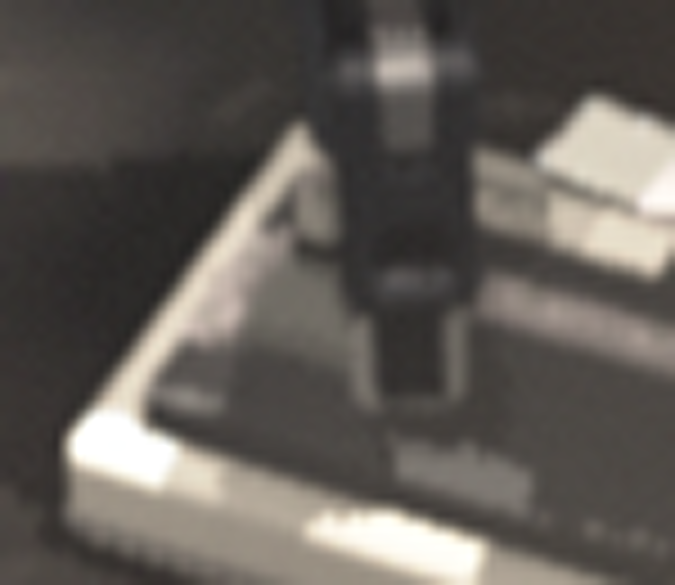

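Emit:
{"fn": "step_arm", "kwargs": {
  "series": [
    {"x": -0.12,"y": 0.1,"z": 0,"twist": 0,"jaw": 8},
    {"x": -0.22,"y": 0.2,"z": 0,"twist": 0,"jaw": 8},
    {"x": -0.22,"y": 0.2,"z": 0,"twist": 0,"jaw": 8},
    {"x": -0.22,"y": 0.2,"z": 0.2,"twist": 0,"jaw": 8},
    {"x": -0.22,"y": 0.2,"z": 0.4,"twist": 0,"jaw": 8},
    {"x": -0.22,"y": 0.2,"z": 0.6,"twist": 0,"jaw": 8},
    {"x": -0.22,"y": 0.2,"z": 0.9,"twist": 0,"jaw": 8},
    {"x": -0.22,"y": 0.2,"z": 1.2,"twist": 0,"jaw": 8},
    {"x": -0.22,"y": 0.2,"z": 2,"twist": 0,"jaw": 8},
    {"x": -0.22,"y": 0.2,"z": 4,"twist": 0,"jaw": 8}
  ]
}}

```text
clock: 11.98
eef_pos: [0.4833, 0.2325, 0.0736]
tool_rot: [-0.654, 0.258, 0.667, 0.248]
ft_force: [-0.5, 0.6, 0.8]
grip_width: 0.08
```

Emit:
{"fn": "step_arm", "kwargs": {
  "series": [
    {"x": 0,"y": 0,"z": 4,"twist": 0,"jaw": 8},
    {"x": -2,"y": -2,"z": 8,"twist": 0,"jaw": 8},
    {"x": -5,"y": -5,"z": 11,"twist": 0,"jaw": 8},
    {"x": -8,"y": -8,"z": 13,"twist": 0,"jaw": 8},
    {"x": -10,"y": -12,"z": 13,"twist": 0,"jaw": 8},
    {"x": -12,"y": -16,"z": 13,"twist": 0,"jaw": 8},
    {"x": -13,"y": -20,"z": 13,"twist": 0,"jaw": 8},
    {"x": -13,"y": -24,"z": 13,"twist": 0,"jaw": 8}
  ]
}}

```text
clock: 12.65
eef_pos: [0.3541, 0.0138, 0.2042]
tool_rot: [-0.654, 0.256, 0.667, 0.247]
ft_force: [1.0, -0.4, -0.2]
grip_width: 0.0798
```

```bash
python3 st.py; python3 snap.py 14; python3 -c "
from ov import *
overlay('14',extra=[[(9,-1,52),(49,-1,52),(49,25,52),(9,25,52),(9,-1,52)]])"; python3 - <<'E'
from h import *
d=np.load("pics/scene14_d.npy")
P=np.array([w2r([bp("scene",u,v,d[v,u])])[0] for v in range(235,285) for u in range(300,350)])
s=P[(abs(P[:,2]-52)<2)&(P[:,1]>2)&(P[:,1]<32)&(P[:,0]<55)&(P[:,0]>0)]
print(len(s),np.percentile(s,[2,98],axis=0).round(1).tolist(),cv2.minAreaRect(s[:,:2].astype(np.float32)))
E
```

```text
t 12.65 q [ 0.043 -0.016 -0.361  1.248 -0.004 -0.8  ] p [0.3541 0.0138 0.2042] jawang 138.26 F [ 0.97 -0.44 -0.23] T [-0.026 -0.118 -0.015] w 0.0798
reader xy [[-162.1 -173.7  204.2]]
172 [[11.1, 2.9, 50.2], [52.7, 26.5, 53.8]] ((32.46703338623047, 14.504573822021484), (44.421382904052734, 24.51660919189453), 4.4359893798828125)
```

View pics/ov_scene14.png

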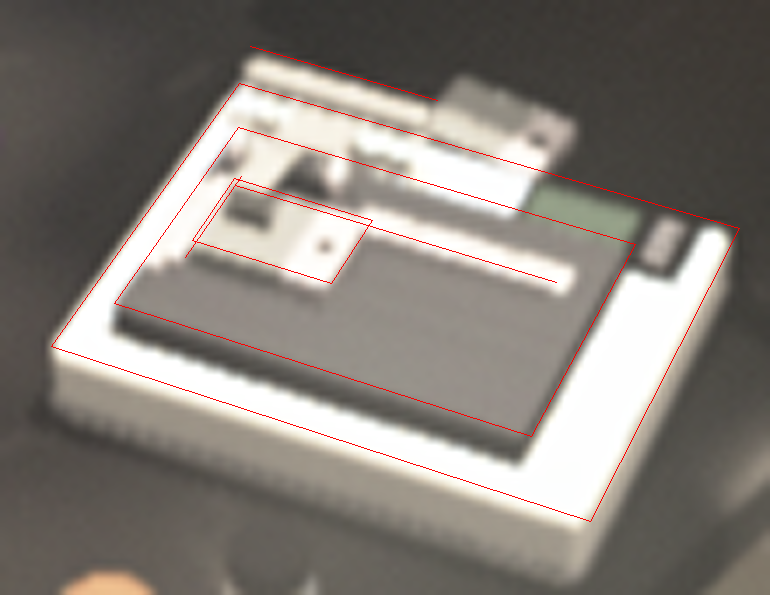

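View pics/c_top14.png

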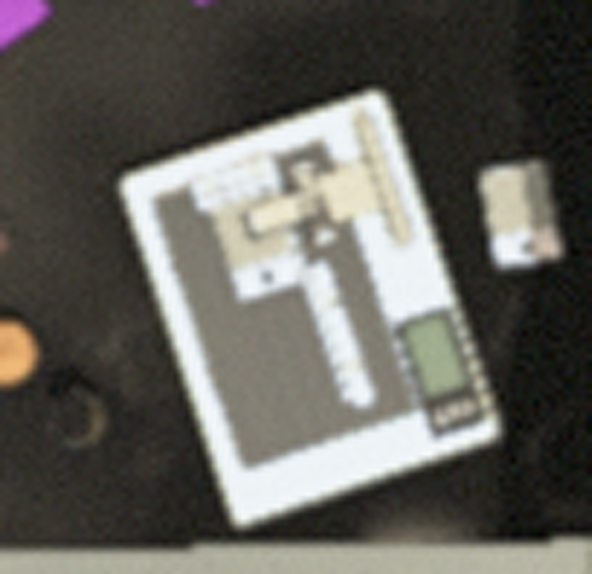

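```bash
python3 - <<'E'
from h import *
im=np.load("pics/top14_im.npy");f=14
cv2.imwrite("pics/t14.png",cv2.resize(im[225:266,288:338],None,fx=f,fy=f,interpolation=cv2.INTER_CUBIC)[:,:,::-1])
im=np.load("pics/scene14_im.npy")
cv2.imwrite("pics/s14.png",cv2.resize(im[238:280,300:355],None,fx=f,fy=f,interpolation=cv2.INTER_CUBIC)[:,:,::-1])
E
```

```text
(no output)
```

View pics/t14.png

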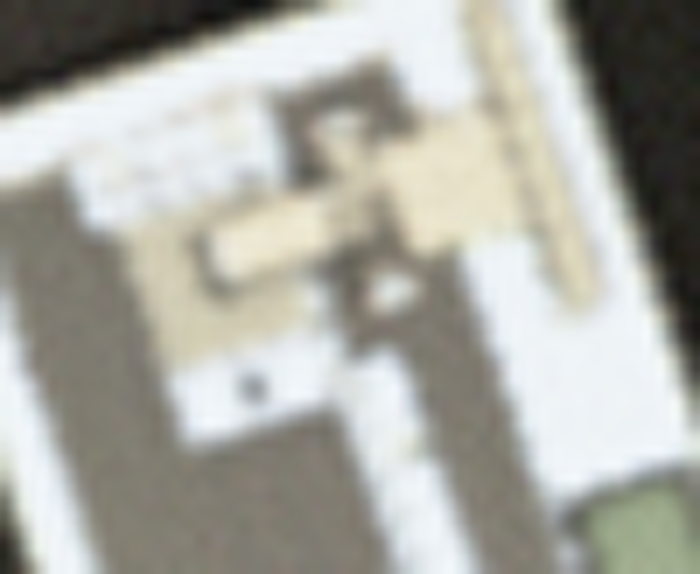

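View pics/s14.png

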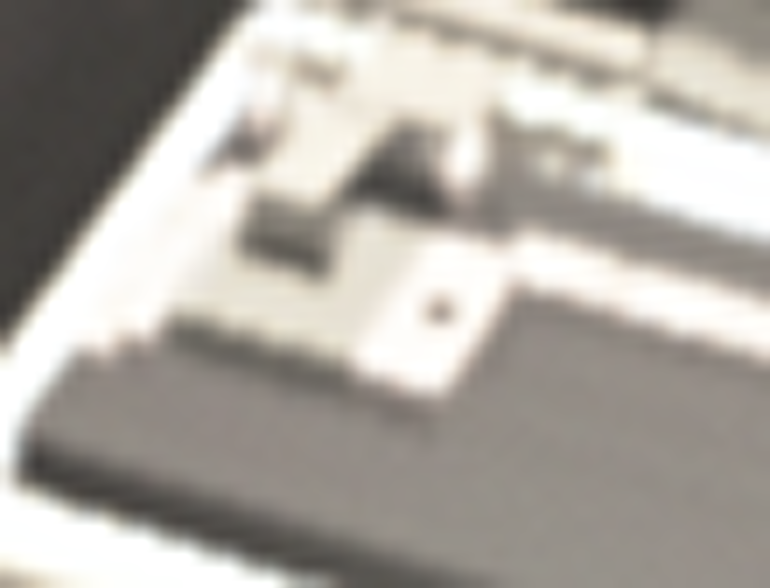

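```bash
cat > edge.py <<'E'
import sys
from h import *
def edge(n,im,a,b,z,span=5,step=1.0,sign=None):
    """points a->b (reader mm) nominal edge line at height z; scan perpendicular (reader plane), find max gradient; fit line"""
    g=cv2.GaussianBlur(cv2.cvtColor(im,cv2.COLOR_RGB2GRAY).astype(np.float32),(0,0),.6)
    a=np.array(a,float);b=np.array(b,float);L=np.linalg.norm(b-a);t=(b-a)/L;nn=np.array([-t[1],t[0]])
    ss=np.arange(-span,span+.01,.25);out=[]
    for s in np.arange(0,L+.01,step):
        q=[np.r_[a+t*s+nn*k,z] for k in ss]
        uv=proj(n,r2w(q)).astype(np.float32)
        v=cv2.remap(g,uv[:,0].reshape(1,-1),uv[:,1].reshape(1,-1),cv2.INTER_CUBIC)[0]
        gr=np.gradient(v); gr=gr*(sign if sign else 1); 
        if not sign: gr=abs(gr)
        w=np.clip(gr-.5*gr.max(),0,None); out.append((s,(w*ss).sum()/w.sum()))
    out=np.array(out)
    for _ in range(3):
        p=np.polyfit(out[:,0],out[:,1],1);r=abs(out[:,1]-np.polyval(p,out[:,0]));out=out[r<=max(2*np.median(r),.2)]
    return round(float(np.degrees(np.arctan(p[0]))),2),round(float(np.polyval(p,L/2)),2),len(out)
t=sys.argv[1]
for n in("top","scene"):
    im=np.load(f"pics/{n}{t}_im.npy")
    print(n,"(angle deg, offset mm left of nominal)")
    print(" coupon left edge", edge(n,im,(11,25),(44,25),52))
    print(" coupon rear edge", edge(n,im,(9,23),(9,3),52))
    print(" rail left edge  ", edge(n,im,(-40,-1),(4,-1),49.5 if n=="top" else 49.5,span=4))
    print(" stage left edge ", edge(n,im,(-50,47),(55,47),44,span=4))
    print(" housing left    ", edge(n,im,(-65,57),(65,57),32,span=4))
    print(" stop left end.. near stage rear", edge(n,im,(-55,44),(-55,-24),44,span=4))
E
python3 edge.py 14
```

```text
top (angle deg, offset mm left of nominal)
 coupon left edge (-0.91, 0.28, 22)
 coupon rear edge (-1.1, 0.18, 21)
 rail left edge   (0.37, 0.3, 41)
 stage left edge  (0.2, -0.47, 54)
 housing left     (-0.17, 0.45, 99)
 stop left end.. near stage rear (-0.06, 0.68, 48)
scene (angle deg, offset mm left of nominal)
 coupon left edge (-2.1, 2.41, 21)
 coupon rear edge (0.56, 0.24, 16)Traceback (most recent call last):
  File "edge.py", line 25, in <module>
    print(" rail left edge  ", edge(n,im,(-40,-1),(4,-1),49.5 if n=="top" else 49.5,span=4))
                               ~~~~^^^^^^^^^^^^^^^^^^^^^^^^^^^^^^^^^^^^^^^^^^^^^^^^^^^^^^^^
  File "edge.py", line 10, in edge
    uv=proj(n,r2w(q)).astype(np.float32)
       ~~~~^^^^^^^^^^
  File "h.py", line 9, in proj
    c=bot.camera_info(name);K,R,t=[np.array(c[k]) for k in("camera_matrix","R","t")]
ValueError: time passes only in moves, steps and waits
```

```bash
python3 snap.py 15; python3 - <<'E'
from workcell import bot
import pickle
pickle.dump({n:bot.camera_info(n) for n in("top","scene")},open("ci.pkl","wb"))
E
sed -i 's/^from workcell import bot/from workcell import bot\nimport pickle,os\nCI=pickle.load(open("ci.pkl","rb")) if os.path.exists("ci.pkl") else None/; s/bot.camera_info(n)/CI[n]/; s/bot.camera_info(name)/CI[name]/' h.py; python3 edge.py 15; python3 edge.py 14 | tail -7
```

```text
top (angle deg, offset mm left of nominal)
 coupon left edge (-0.43, 0.26, 26)
 coupon rear edge (-0.87, 0.22, 21)
 rail left edge   (0.49, 0.31, 32)
 stage left edge  (0.24, -0.45, 62)
 housing left     (-0.16, 0.43, 103)
 stop left end.. near stage rear (-0.17, 0.68, 61)
scene (angle deg, offset mm left of nominal)
 coupon left edge (-2.09, 2.4, 22)
 coupon rear edge (0.4, 0.22, 16)
 rail left edge   (-0.01, 2.63, 38)
 stage left edge  (-0.07, 1.81, 90)
 housing left     (-0.03, 3.21, 114)
 stop left end.. near stage rear (-0.0, -1.42, 56)
scene (angle deg, offset mm left of nominal)
 coupon left edge (-2.1, 2.41, 21)
 coupon rear edge (0.56, 0.24, 16)
 rail left edge   (-0.01, 2.63, 38)
 stage left edge  (-0.04, 1.82, 99)
 housing left     (-0.03, 3.21, 118)
 stop left end.. near stage rear (-0.02, -1.42, 58)
```

Emit:
{"fn": "step_arm", "kwargs": {
  "series": [
    {"x": 1.5,"y": 2.5,"z": 0,"twist": -5,"jaw": 8.3},
    {"x": 3,"y": 5.5,"z": 0,"twist": -10,"jaw": 8.3},
    {"x": 4.5,"y": 8.5,"z": 0,"twist": -16,"jaw": 8.3},
    {"x": 6,"y": 11.5,"z": 0,"twist": -22,"jaw": 8.3},
    {"x": 7.5,"y": 14.5,"z": -1.5,"twist": -28,"jaw": 8.3},
    {"x": 9,"y": 17.5,"z": -4,"twist": -30.2,"jaw": 8.3},
    {"x": 10.5,"y": 20,"z": -7,"twist": -30.2,"jaw": 8.3},
    {"x": 11.1,"y": 20.9,"z": -10,"twist": -30.2,"jaw": 8.3},
    {"x": 11.1,"y": 20.9,"z": -11,"twist": -30.2,"jaw": 8.3},
    {"x": 11.1,"y": 20.9,"z": -11,"twist": -30.2,"jaw": 8.3}
  ]
}}

```text
clock: 13.68
eef_pos: [0.464, 0.2238, 0.0901]
tool_rot: [-0.563, 0.421, 0.581, 0.411]
ft_force: [-0.8, -0.6, 1.0]
grip_width: 0.0827
```

```bash
python3 st.py; python3 snap.py 16 scene
```

```text
t 13.68 q [ 0.441  0.394 -0.166  1.035  0.015  0.127] p [0.464  0.2238 0.0901] jawang 107.92 F [-0.76 -0.56  0.95] T [-0.045 -0.021  0.026] w 0.0827
reader xy [[ 7.6 -8.3 90.1]]
```

View pics/c_scene16.png

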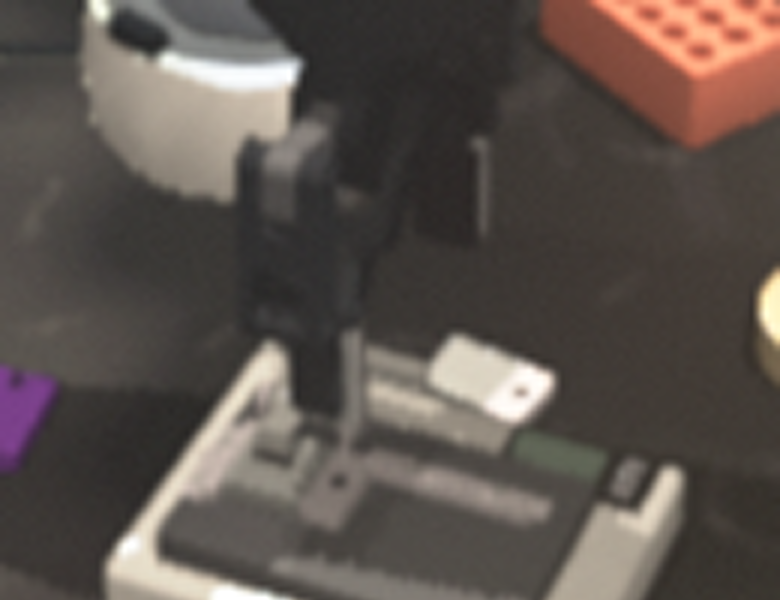

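Emit:
{"fn": "step_arm", "kwargs": {
  "series": [
    {"x": 0.11,"y": -0.35,"z": -1,"twist": 0,"jaw": 8.3},
    {"x": 0.11,"y": -0.35,"z": -2.5,"twist": 0,"jaw": 8.3},
    {"x": 0.11,"y": -0.35,"z": -4,"twist": 0,"jaw": 8.3},
    {"x": 0.11,"y": -0.35,"z": -4.9,"twist": 0,"jaw": 8.3},
    {"x": 0.11,"y": -0.35,"z": -5.3,"twist": 0,"jaw": 8.3},
    {"x": 0.11,"y": -0.35,"z": -5.35,"twist": 0,"jaw": 8.3}
  ]
}}

```text
clock: 14.23
eef_pos: [0.4662, 0.2195, 0.039]
tool_rot: [-0.563, 0.421, 0.58, 0.412]
ft_force: [-0.0, -0.1, -0.5]
grip_width: 0.0828
```

```bash
python3 st.py; python3 snap.py 17 scene
```

```text
t 14.23 q [ 0.431  0.452 -0.231  0.91   0.015  0.12 ] p [0.4662 0.2195 0.039 ] jawang 107.8 F [-0.05 -0.12 -0.52] T [0.009 0.017 0.014] w 0.0828
reader xy [[  8.4 -13.1  39. ]]
```

View pics/c_scene17.png

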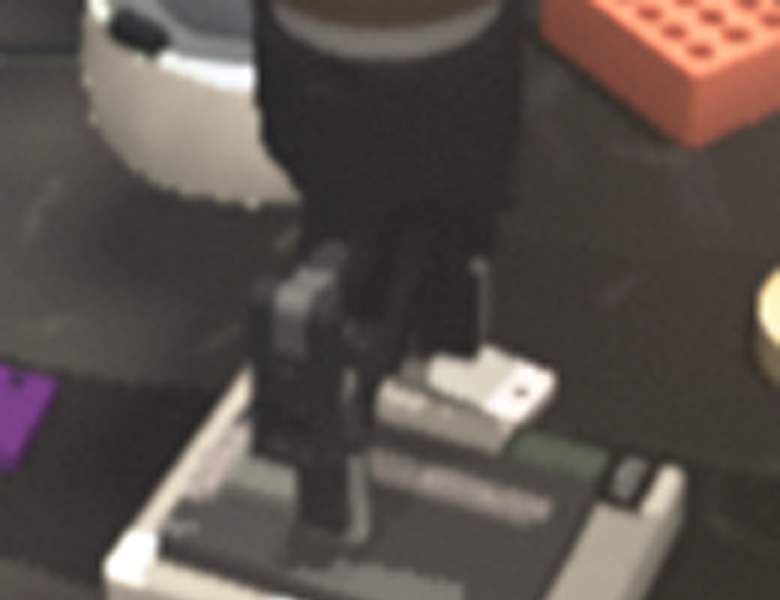

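Emit:
{"fn": "step_arm", "kwargs": {
  "series": [
    {"x": 0,"y": 0,"z": -0.2,"twist": 0,"jaw": 8.3},
    {"x": 0,"y": 0,"z": -0.35,"twist": 0,"jaw": 8.3},
    {"x": 0.03,"y": -0.1,"z": -0.35,"twist": 0,"jaw": 8.3},
    {"x": 0.06,"y": -0.19,"z": -0.35,"twist": 0,"jaw": 8.3},
    {"x": 0.09,"y": -0.28,"z": -0.35,"twist": 0,"jaw": 8.3},
    {"x": 0.1,"y": -0.31,"z": -0.35,"twist": 0,"jaw": 8.3}
  ]
}}

```text
clock: 14.78
eef_pos: [0.4677, 0.2166, 0.0361]
tool_rot: [-0.563, 0.42, 0.579, 0.413]
ft_force: [0.2, 0.3, 1.0]
grip_width: 0.0829
```

```bash
python3 st.py
```

```text
t 14.78 q [ 0.425  0.455 -0.235  0.901  0.015  0.114] p [0.4677 0.2166 0.0361] jawang 107.8 F [0.25 0.34 1.02] T [0.117 0.076 0.036] w 0.0829
reader xy [[  8.9 -16.3  36.1]]
```

Emit:
{"fn": "step_arm", "kwargs": {
  "series": [
    {"x": 0.02,"y": -0.05,"z": 0,"twist": 0,"jaw": 8.3},
    {"x": 0.03,"y": -0.1,"z": 0,"twist": 0,"jaw": 8.3},
    {"x": 0.04,"y": -0.13,"z": 0,"twist": 0,"jaw": 8.3},
    {"x": 0.04,"y": -0.13,"z": 0,"twist": 0,"jaw": 8.3}
  ]
}}

```text
clock: 15.12
eef_pos: [0.4678, 0.2164, 0.0361]
tool_rot: [-0.563, 0.42, 0.58, 0.413]
ft_force: [-2.0, 5.0, -0.4]
grip_width: 0.083
```

```bash
python3 st.py
```

```text
t 15.12 q [ 0.423  0.455 -0.235  0.901  0.017  0.111] p [0.4678 0.2164 0.0361] jawang 107.85 F [-2.04  5.04 -0.4 ] T [ 0.982  0.268 -0.028] w 0.083
reader xy [[  9.  -16.5  36.1]]
```

Emit:
{"fn": "step_arm", "kwargs": {
  "series": [
    {"x": -0.06,"y": 0.2,"z": 0,"twist": 0,"jaw": 8.3},
    {"x": -0.11,"y": 0.35,"z": 0,"twist": 0,"jaw": 8.3},
    {"x": -0.11,"y": 0.35,"z": 0.5,"twist": 0,"jaw": 8.3},
    {"x": -0.11,"y": 0.35,"z": 2,"twist": 0,"jaw": 8.3},
    {"x": -0.11,"y": 0.35,"z": 5,"twist": 0,"jaw": 8.3},
    {"x": -0.5,"y": 0,"z": 8,"twist": 0,"jaw": 8.3},
    {"x": -3,"y": -2,"z": 11,"twist": 0,"jaw": 8.3},
    {"x": -6,"y": -5,"z": 14,"twist": 0,"jaw": 8.3},
    {"x": -9,"y": -8,"z": 15,"twist": 0,"jaw": 8.3},
    {"x": -11,"y": -11.5,"z": 15,"twist": 0,"jaw": 8.3}
  ]
}}

```text
clock: 15.95
eef_pos: [0.3644, 0.1108, 0.1881]
tool_rot: [-0.565, 0.417, 0.579, 0.414]
ft_force: [1.6, -1.5, 0.4]
grip_width: 0.0832
```

Emit:
{"fn": "step_arm", "kwargs": {
  "series": [
    {"x": -0.5,"y": -4,"z": 0,"twist": 0,"jaw": 8.3},
    {"x": -1,"y": -8,"z": 0,"twist": 0,"jaw": 8.3},
    {"x": -1.5,"y": -12,"z": 0,"twist": 0,"jaw": 8.3},
    {"x": -1.5,"y": -12,"z": 0,"twist": 0,"jaw": 8.3}
  ]
}}

```text
clock: 16.28
eef_pos: [0.3481, -0.0155, 0.1888]
tool_rot: [-0.563, 0.422, 0.576, 0.416]
ft_force: [-0.1, -0.1, 0.8]
grip_width: 0.0829
```

```bash
python3 st.py; python3 snap.py 18; python3 edge.py 18; python3 - <<'E'
from h import *
f=14
im=np.load("pics/top18_im.npy")
cv2.imwrite("pics/t18.png",cv2.resize(im[225:266,288:338],None,fx=f,fy=f,interpolation=cv2.INTER_CUBIC)[:,:,::-1])
im=np.load("pics/scene18_im.npy")
cv2.imwrite("pics/s18.png",cv2.resize(im[238:280,300:355],None,fx=f,fy=f,interpolation=cv2.INTER_CUBIC)[:,:,::-1])
cv2.imwrite("pics/scene18.png",im[:,:,::-1])
E
```

```text
t 16.28 q [-0.047 -0.019 -0.406  1.203  0.004 -0.35 ] p [ 0.3481 -0.0155  0.1888] jawang 107.33 F [-0.12 -0.15  0.76] T [ 0.014 -0.062  0.007] w 0.0829
reader xy [[-176.9 -199.7  188.8]]
top (angle deg, offset mm left of nominal)
 coupon left edge (-0.67, 0.26, 22)
 coupon rear edge (-0.67, 0.09, 21)
 rail left edge   (0.47, 0.37, 35)
 stage left edge  (0.21, -0.47, 54)
 housing left     (-0.16, 0.46, 106)
 stop left end.. near stage rear (-0.15, 0.74, 46)
scene (angle deg, offset mm left of nominal)
 coupon left edge (-2.0, 2.37, 23)
 coupon rear edge (0.74, 0.28, 14)
 rail left edge   (-0.01, 2.62, 38)
 stage left edge  (-0.02, 1.83, 94)
 housing left     (-0.03, 3.2, 113)
 stop left end.. near stage rear (-0.02, -1.43, 59)
```

View pics/t18.png

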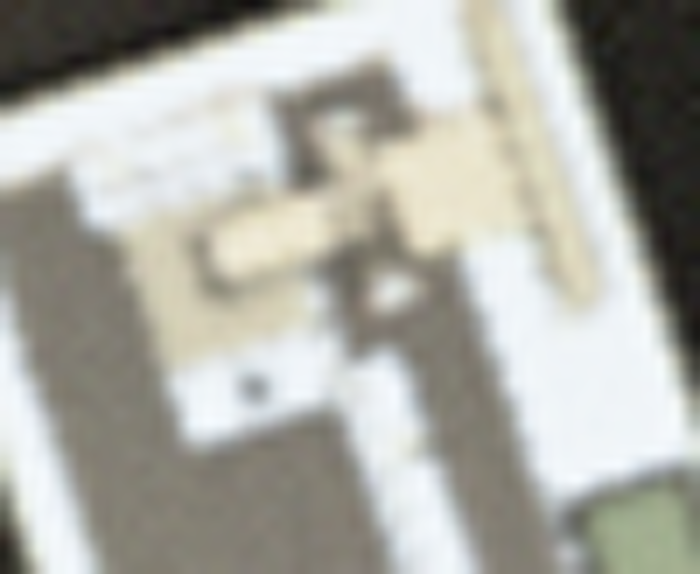

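View pics/s18.png

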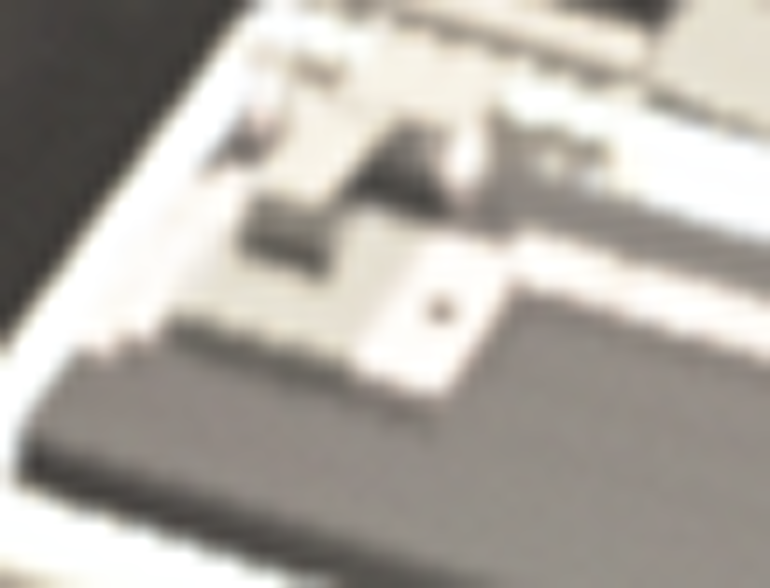

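View pics/scene18.png

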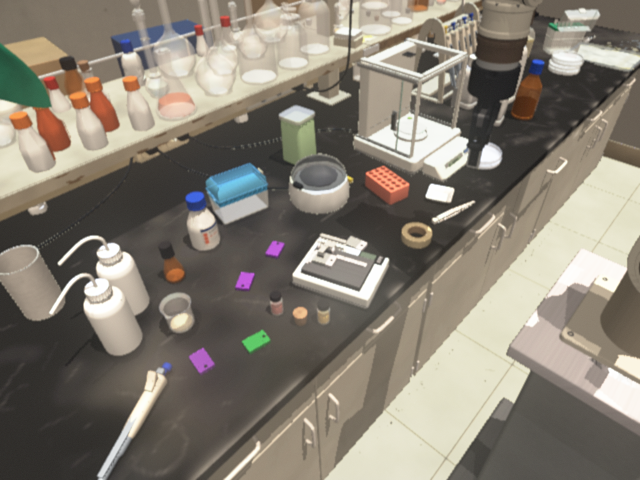

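```bash
python3 - <<'E'
from h import *
d=np.load("pics/scene18_d.npy"); im=cv2.cvtColor(np.load("pics/scene18_im.npy"),cv2.COLOR_RGB2GRAY).astype(np.float32)
for y in(19,21,23):
    r=[]
    for x in range(42,58):
        u,v=proj("scene",r2w([(x,y,52 if x<50 else 49.5)]))[0]; ui,vi=int(round(u)),int(round(v))
        r.append((x,int(im[vi,ui]),int(round(w2r([bp("scene",ui,vi,d[vi,ui])])[0,2]))))
    print(y,r)
dt=np.load("pics/top18_d.npy")
for y in(19,22):
    print(y,[(x,int(round(w2r([bp("top",*(p:=np.round(proj("top",r2w([(x,y,51)]))[0]).astype(int)),dt[p[1],p[0]])])[0,2]))) for x in range(0,60,2)])
E
```

```text
19 [(42, 223, 52), (43, 223, 53), (44, 223, 53), (45, 226, 52), (46, 226, 52), (47, 232, 52), (48, 232, 52), (49, 238, 53), (50, 234, 53), (51, 248, 51), (52, 248, 51), (53, 252, 49), (54, 252, 49), (55, 251, 44), (56, 251, 44), (57, 251, 44)]
21 [(42, 226, 52), (43, 223, 53), (44, 225, 51), (45, 225, 51), (46, 228, 53), (47, 228, 53), (48, 234, 53), (49, 238, 53), (50, 243, 52), (51, 243, 52), (52, 252, 49), (53, 252, 49), (54, 252, 49), (55, 251, 49), (56, 251, 44), (57, 251, 46)]
23 [(42, 226, 52), (43, 223, 52), (44, 223, 52), (45, 225, 53), (46, 225, 53), (47, 234, 53), (48, 234, 53), (49, 243, 52), (50, 230, 52), (51, 249, 49), (52, 249, 49), (53, 249, 49), (54, 251, 49), (55, 251, 49), (56, 249, 43), (57, 249, 43)]
19 [(0, 48), (2, 44), (4, 44), (6, 45), (8, 44), (10, 51), (12, 53), (14, 55), (16, 55), (18, 50), (20, 51), (22, 51), (24, 55), (26, 53), (28, 51), (30, 53), (32, 53), (34, 53), (36, 52), (38, 53), (40, 52), (42, 53), (44, 53), (46, 54), (48, 55), (50, 49), (52, 52), (54, 52), (56, 45), (58, 49)]
22 [(0, 46), (2, 45), (4, 47), (6, 47), (8, 46), (10, 52), (12, 52), (14, 51), (16, 53), (18, 51), (20, 49), (22, 51), (24, 52), (26, 57), (28, 57), (30, 56), (32, 54), (34, 53), (36, 52), (38, 52), (40, 49), (42, 54), (44, 50), (46, 53), (48, 53), (50, 53), (52, 48), (54, 54), (56, 44), (58, 47)]
```

The depth goes straight from the coupon's top (52 mm) to the stop's top (49 mm) with no gap, so the coupon is home and flat. I'm handing it in.

```bash
python3 -c "
from workcell import bot
print(bot.job_done())"
```

```text
the job is handed in; nothing more can be done
None
```

The coupon is loaded and clamped against the side rail and end stop, and I handed the job in at about 16.4 s; no verdict was reported.

**What I did**
1. I nudged the loose coupon square against the rail with one fingertip.
2. I pressed the thumb bar down near its hard stop while the coupon was still about 20 mm short of the foot.
3. With the clip held open, I pushed the coupon along the rail under the foot until it stopped at the end stop. I kept pushing about 3 mm more while it stayed put.
4. I pressed it towards the rail once more, backed the fingertip off and let the clip close.
5. After the clip had closed, I gave the coupon's rear left side a light check push of about 5 N towards the rail. It did not move measurably.

**What the last checks showed**
- **Position:** in the scene camera's depth picture, the coupon's top (52 mm) meets the end stop's top (49 mm) with no gap. Its left face sits 26 mm from the rail face, which is its own width.
- **Surroundings:** the foot rests on the coupon. The neighbouring objects look undisturbed in the final picture, and the arm is clear of everything.

**What disagreed**
- **Squareness:** edge fits gave a small turn. The top view gave about −0.7° (the rail itself read +0.5°). The scene view gave −2° from the left edge and +0.7° from the rear edge. The left-edge readings barely changed after the check push, so I took them as measurement error.
- **Tool tilt:** the tool tipped about 1° while pushing against the stop, and some of that remained afterwards. The highest wrist force I read was about 14 N.

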